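# Free the jammed funnels and sort them by size

### The job

The three funnels on the bench mat have jammed stem in stem, so that lifting one lifts them all: push the inner stems down until each funnel drops free on to the mat (a gentle push, don't lean on them), then lift them apart from the outside in. Set each one down, without dropping or tipping it, mouth down on the floor of the channel of its own size on the blue tray and slide it back until its rim touches the funnel already standing at the back, which must stay upright against the back wall. Leave the dropper bottle, the flask and the tape where they are.

Things in the scene. Friction and masses are not known exactly. Their poses are not given: they have to be found in the camera images.
- funnel_large: White plastic large funnel, mouth down, OUTERMOST of the nest, standing on the mat. Rim 90 mm diameter, height 92 mm; a 5 mm rim band, then the cone up to 55 mm, above it the stem, 33 mm diameter tapering to 26 mm at the tip; wall 1.8 mm; about 60 g. Origin: centre of the rim plane; z up along the stem; round, yaw means nothing.
- large_tip (a point): Centre of the open stem tip (its top end) of funnel_large, 92 mm above its rim. Once it stands free, grip its stem to lift it off the others.
- funnel_medium: White plastic medium funnel, mouth down, MIDDLE of the nest, jammed by its stem inside the large one's stem, rim 12 to 14 mm above the mat. Rim 68 mm diameter, height 92 mm; a 5 mm rim band, then the cone up to 39 mm, above it the stem, 28 mm diameter tapering to 19 mm at the tip; wall 1.8 mm; about 45 g. Origin: centre of the rim plane; z up along the stem; round, yaw means nothing.
- medium_tip (a point): Centre of the open stem tip (its top end) of funnel_medium, 92 mm above its rim. The jam: it sits 12 to 14 mm proud of the large one's tip; a push of 6 to 11 N on it moves it down, and after about 8 mm it is free and drops to the mat, its tip then level with the large one's.
- funnel_small: White plastic small funnel, mouth down, INNERMOST of the nest, jammed by its stem inside the medium one's stem, rim 25 to 28 mm above the mat. Rim 46 mm diameter, height 92 mm; a 5 mm rim band, then the cone up to 24 mm, above it the stem, 24 mm diameter tapering to 12 mm at the tip; wall 1.8 mm; about 20 g. Origin: centre of the rim plane; z up along the stem; round, yaw means nothing.
- small_tip (a point): Centre of the open stem tip (its top end) of funnel_small, 92 mm above its rim. Top of the nest, 12 to 14 mm proud of the medium one's tip; a push of 4 to 7 N moves it down inside the medium stem, and after about 8 mm it is free and drops to the mat, inside.
- channel_large: Grey channel for the large funnels, fixed on the blue tray (4 mm thick); 200 mm long, 104 mm wide inside, side walls 12 mm high, front (-x) open, back wall 30 mm high with its inner face at x = +96 mm. Origin: centre of the underside; floor at z = +3 mm; x along the channel to the back wall, y across. The channels' order on the tray changes.
- channel_medium: Grey channel for the medium funnels, fixed on the blue tray (4 mm thick); 200 mm long, 82 mm wide inside, side walls 12 mm high, front (-x) open, back wall 30 mm high with its inner face at x = +96 mm. Origin: centre of the underside; floor at z = +3 mm; x along the channel to the back wall, y across. The channels' order on the tray changes.
- channel_small: Grey channel for the small funnels, fixed on the blue tray (4 mm thick); 200 mm long, 60 mm wide inside, side walls 12 mm high, front (-x) open, back wall 30 mm high with its inner face at x = +96 mm. Origin: centre of the underside; floor at z = +3 mm; x along the channel to the back wall, y across. The channels' order on the tray changes.
- stock_large: A loose large funnel, the same as funnel_large, already standing mouth down at the back of channel_large, its rim within 3 mm of the back wall. Origin: centre of its rim plane; z up along its stem.
- stock_medium: A loose medium funnel, the same as funnel_medium, already standing mouth down at the back of channel_medium, its rim within 3 mm of the back wall. Origin: centre of its rim plane; z up along its stem.
- stock_small: A loose small funnel, the same as funnel_small, already standing mouth down at the back of channel_small, its rim within 3 mm of the back wall. Origin: centre of its rim plane; z up along its stem.
- mat: Dark grey rubber bench mat, 250 x 200 x 4 mm, fixed, under the nest. Origin: centre of its underside; the top is at z = +4 mm.
- dropper: Bystander behind the mat: small amber dropper bottle, 34 mm diameter, 75 mm high. Origin: centre of its underside.
- flask: Bystander behind the mat: small conical flask with pink contents, 52 mm diameter, 72 mm high. Origin: centre of its underside.
- tape: Bystander behind the mat: roll of tape lying flat, 72 mm diameter, 22 mm high. Origin: centre of its underside.
There are look-alikes about, which are no part of the job. What is shaped like the stock_medium but black, brown or purple is not meant.

How it is judged (in metres and radians):
At the end, for the whole second after the job is handed in: Each nest funnel stands mouth down, released, at rest and upright (0.06 rad) on the floor of its own size's channel, within 14 mm of its centre line and at most 5 mm from rim to rim with the funnel already there, which stands upright within 8 mm of the back wall (z of funnel_large in the frame of channel_large between 0 and 0.006 m and y of funnel_large in the frame of channel_large between -0.014 and 0.014 m and x of funnel_large in the frame of channel_large above -0.09 m and angle between each of funnel_large, stock_large, funnel_medium, stock_medium, funnel_small, stock_small's own z axis and vertical below 0.06 rad and horizontal distance between funnel_large and stock_large below 0.095 m and x of stock_large in the frame of channel_large above 0.043 m and linear speed of each of funnel_large, stock_large, funnel_medium, stock_medium, funnel_small, stock_small below 0.02 m/s and z of funnel_medium in the frame of channel_medium between 0 and 0.006 m and y of funnel_medium in the frame of channel_medium between -0.014 and 0.014 m and x of funnel_medium in the frame of channel_medium above -0.09 m and horizontal distance between funnel_medium and stock_medium below 0.073 m and x of stock_medium in the frame of channel_medium above 0.054 m and z of funnel_small in the frame of channel_small between 0 and 0.006 m and y of funnel_small in the frame of channel_small between -0.014 and 0.014 m and x of funnel_small in the frame of channel_small above -0.09 m and horizontal distance between funnel_small and stock_small below 0.051 m and x of stock_small in the frame of channel_small above 0.065 m); the robot touches nothing.
It fails at once if a funnel of the nest tips over (more than 45 degrees) (angle between any of funnel_large, funnel_medium, funnel_small's own z axis and vertical above 0.8 rad).
It fails at once if a funnel of the nest is dropped from more than about 30 mm ((linear speed of funnel_large above 0.77 m/s and contact force between anything else and funnel_large below 0.01 N) or (linear speed of funnel_medium above 0.77 m/s and contact force between anything else and funnel_medium below 0.01 N) or (linear speed of funnel_small above 0.77 m/s and contact force between anything else and funnel_small below 0.01 N)).
It fails at once if a funnel that stood in its row is knocked over or lifted (20 degrees, 15 mm) (angle between any of stock_large, stock_medium, stock_small's own z axis and vertical above 0.35 rad or z of stock_large in the frame of channel_large above 0.018 m or z of stock_medium in the frame of channel_medium above 0.018 m or z of stock_small in the frame of channel_small above 0.018 m).
It fails at once if the dropper bottle, the flask or the tape is moved more than 20 mm (distance of any of dropper, flask, tape from where it was at the start of the episode above 0.02 m).
It fails at once if the nest is leaned on hard: more than 40 N between the large funnel and the mat (contact force between funnel_large and mat above 40 N).
It also fails if it takes over 72 s, if anything falls off the work surface, if the arm or the gripper's body presses on something with over 40 N, if the wrist force passes 120 N, or if a joint passes its speed limit or range.

### The arm

A 6-joint arm with a two-finger parallel gripper is mounted at the origin on the work surface. World frame = base frame: x ahead of the robot, y to its left, z up, the work surface at z = 0. Lengths are in mm, angles in rad, forces in N, time in s.
With the tool pointing down it reaches from about 300 to 775 mm from the base axis. Payload 14.6 kg.
Tool frame: the origin (TCP) lies at the very end of the fingers, on their centre line; the grasp point (between the pads) lies 19 mm behind it; z points along the fingers, y is the direction in which the jaws open and shut (so a half turn about z gives the same grasp; the last joint's range is limited). The gripper opens to 85 mm and grips with 20 to 120 N. Pads are 22 mm wide; open, the fingers measure 114 mm over their backs; the gripper's body (76 mm by 85 mm) begins 54 mm behind the grasp point. The pads swing forward as they close: fully open they stand 13 mm farther back than shut.
Start: joints at [1.111, 0.3, 1.521, -0, 1.321, -0.067], TCP at [210.524, 508.103, 203.581] pointing down, gripper open.
Joint ranges: [-3.03, 3.03], [-0.79, 2.21], [0.23, 2.52], [-1.04, 4.18], [0, 3.07], [-2.55, 2.55]. Speed limits (rad/s): [2.22, 2.22, 2.57, 3.14, 3.14, 3.14].

### API

Orientations are given as a unit quaternion [w, x, y, z].
In Python, from cell import bot gives the robot as it stands.
- The arm moves only by the tool drive_tool, never from a script. Its arguments are lists of equal length, an entry for each row: "fingers": the finger opening in m, from 0 to 0.0854; "travel": the shift along the tool's x, y, z in m, a list of three; "roll": the turn about the tool's z in degrees. A call has 1 to 8 rows; each row shifts and turns the commanded pose from where the row before left it, along the tool's axes as they then stand; what a row does not reach is not made up. A row lasts 1/8 s, in which the tool goes at most 62.5 mm and 10.7 degrees, less where a joint would pass 70% of its speed; a pose out of reach is approached as far as the arm can. A call with a gripper value outside its range is refused whole. The fingers move at their own pace and stop on an object; "force" is the grip in N (left out, the last holds). Time passes only in rows, so rows that do not move let the fingers close. It gives the time, the measured TCP pose, the force and the opening at its end, in the units of the state.
- bot.sense(): the state, without advancing time (a new reading comes with each control period).
- bot.capture(name): name is "side" or "top" or "wrist"; returns the picture (384x512x3 uint8, blue, green, red); there is no depth.
- bot.camera_info(name): a dict with "fov_y" (degrees; the focal length in pixels is half the picture's height over the tangent of half this angle, whatever the lens; pixels are square), "cx", "cy" (the principal point, pixels), "rvec" (rotation vector, rad) and "tvec" (3), from world to camera coordinates, as OpenCV has them. Camera axes: x right, y down, z forward; pixel columns grow to the right and rows downward; lengths in mm; the calibration is good to about 2 mm. The wrist camera is an equidistant fisheye: a pixel r from the principal point sees the ray r / f radians off the axis. A picture is of the moment at which its call begins: read the wrist's pose just before it. camera_info takes no time and is no camera call; for the wrist camera it gives the pose at the moment of the call.
- bot.finish_job(): hands the job in, once; it reports no verdict.
Trained networks look in the newest picture that a camera, given by its name, has taken for a name from the list of things; names that differ only in an ending like _2 or _b are one class to them, and where a whole thing is asked for, a point or a joint stands for the part that bears it (a point fixed in the world has none). Each returns a list of dicts, best first, with "score" (0 to 1); they miss things now and then, are a little off and sometimes report something else, mostly with a low value. They report only what shows in the picture. A call takes as long as a camera call. They do not tell look-alikes from the thing itself.
- bot.search_frame(camera, target): "pixel" ([column, row] in pixels, amid what is visible of it).
The state is a dict: "time_s": time; "joints": joint angles; "joint_velocities": joint speeds; "tau": joint torques, N m; "tcp_pos": TCP position; "ee_rot": TCP orientation; "force": force on the tool from outside, world axes, zero at the start; "moment": the same for the moment, N m; "gripper_width": opening from 0.0 (shut) to 1.0 (fully open).
Only numpy, scipy, OpenCV 4.12 (cv2) and the standard library are available. Lean on these libraries where they do the work, as an engineer would, in place of code of your own. Each camera call takes 0.05 s, during which the arm holds its last target.

## Working session

There is one attempt and no reset: what is moved stays moved. The work goes in short steps, Python scripts to look and compute and a tool call to move; the robot and the scene stay as the last step left them, time stands still between calls to the robot, and variables do not carry over. Pictures are saved under pics/ and viewed, and the job is handed in when it is done.

Besides the shell and the picture viewer there is one more tool, called after "Emit:" by a JSON object that holds its "name" and its "arguments". drive_tool: Moves the arm, as the interface text tells. Its arguments: {"type":"object","properties":{"fingers":{"type":"array"},"travel":{"type":"array"},"roll":{"type":"array"},"force":{"type":"number"}},"required":["fingers","travel","roll"]}

```bash
ls; mkdir -p pics; cat > h.py <<'E'
import numpy as np, cv2
from cell import bot
def info(n):
    c=bot.camera_info(n); R=cv2.Rodrigues(np.array(c['rvec'],float))[0]; t=np.array(c['tvec'],float).ravel()
    f=192/np.tan(np.radians(c['fov_y'])/2); return c,R,t,f
def snap(n,name,crop=None,scale=1):
    im=bot.capture(n)
    save(im,name,crop,scale); return im
def save(im,name,crop=None,scale=1):
    if crop: im=im[crop[1]:crop[3],crop[0]:crop[2]]
    if scale!=1: im=cv2.resize(im,None,fx=scale,fy=scale,interpolation=cv2.INTER_CUBIC)
    cv2.imwrite('pics/'+name+'.png',im)
def ray(cam,px):
    c,R,t,f=cam; C=-R.T@t
    d=np.array([px[0]-c['cx'],px[1]-c['cy']],float)
    if c.get('_fish'):
        r=np.hypot(*d); th=r/f; v=np.array([*(d/max(r,1e-9)*np.sin(th)),np.cos(th)])
    else: v=np.array([d[0]/f,d[1]/f,1.]); v/=np.linalg.norm(v)
    return C,R.T@v
def atz(cam,px,z):
    C,v=ray(cam,px); return C+v*(z-C[2])/v[2]
def proj(cam,P):
    c,R,t,f=cam; p=R@np.asarray(P,float)+t
    if c.get('_fish'):
        r=np.hypot(p[0],p[1]); th=np.arctan2(r,p[2]); return np.array([c['cx'],c['cy']])+f*th*p[:2]/max(r,1e-9)
    return np.array([c['cx']+f*p[0]/p[2],c['cy']+f*p[1]/p[2]])
def tri(l):
    A=np.zeros((3,3));b=np.zeros(3)
    for C,v in l:
        M=np.eye(3)-np.outer(v,v);A+=M;b+=M@C
    P=np.linalg.solve(A,b); return P,[np.linalg.norm((np.eye(3)-np.outer(v,v))@(P-C)) for C,v in l]
def cam(n):
    x=info(n)
    if n=='wrist': x[0]['_fish']=1
    return x
E
python3 - <<'E'
from h import *
np.set_printoptions(suppress=True,precision=2)
for n in('side','top','wrist'):
    c=cam(n); print(n,c[0]['fov_y'],c[0]['cx'],c[0]['cy'],'C',-c[1].T@c[2],'axis',c[1][2]); snap(n,n+'0',scale=1.5)
print(bot.sense())
E
```

```text
pics
side 43.217544778431204 258.1031326590458 183.97020576403932 C [550.14 834.02 827.76] axis [ 0.1  -0.77 -0.64]
top 49.948122246334925 254.359936057491 191.80382368359943 C [ 573.67  -71.82 1288.28] axis [ 0.07 -0.   -1.  ]
wrist 65.70646984690485 256.90516353179373 194.52586554881918 C [150.62 533.34 372.05] axis [ 0.24 -0.1  -0.97]
{'time_s': 0.15, 'joints': array([ 1.11,  0.3 ,  1.52,  0.  ,  1.32, -0.07]), 'joint_velocities': array([ 0., -0., -0., -0., -0., -0.]), 'tau': array([  0.  , -54.37, -36.19,  -0.  ,   0.  ,  -0.  ]), 'tcp_pos': array([210.46, 507.96, 203.17]), 'ee_rot': array([-0.  ,  0.2 ,  0.98, -0.  ]), 'force': array([-0.36,  0.97, -0.86]), 'moment': array([-0.02, -0.01, -0.  ]), 'gripper_width': 0.9993282539309457}
```

View pics/side0.png

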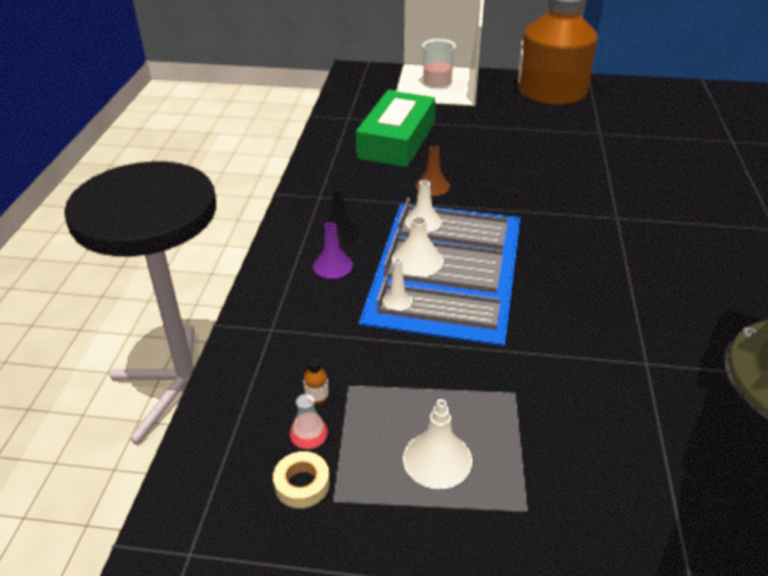

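View pics/top0.png

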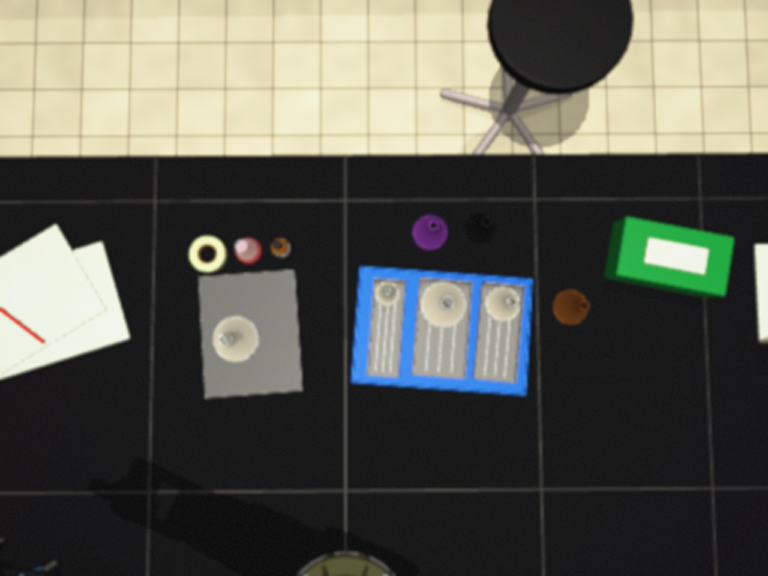

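View pics/wrist0.png

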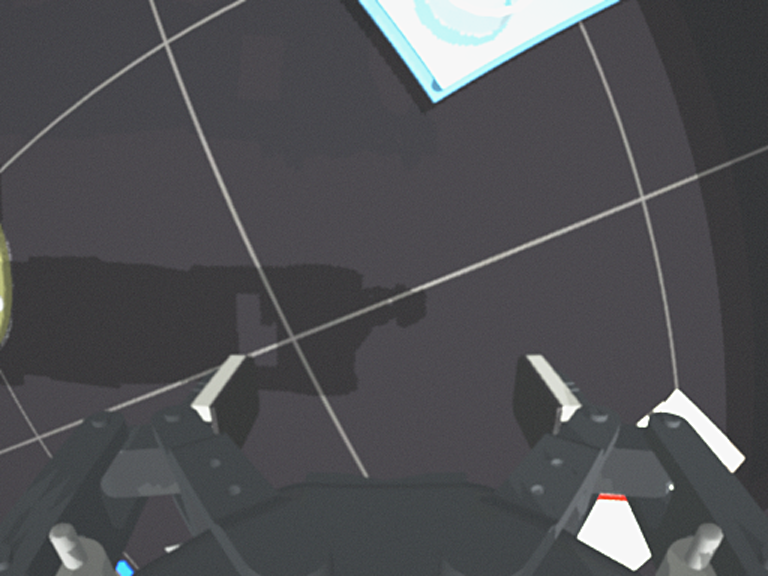

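The side view (1.5x) shows the nest on the mat, with its top at (441,402) and base at (437,465). The tray has three white stock funnels at (398,285), (418,245) and (425,205). The top view shows the nest at (236,339), and the stocks: small at (388,293), large at (444,304) and medium at (503,302). Candidates for stock_medium are white (503,302), purple (430,232), black (480,228) and brown (571,307). I choose the white one, which stands in its channel.

```bash
python3 - <<'E'
from h import *
np.set_printoptions(suppress=True,precision=1)
T=snap('top','t1'); S=snap('side','s1')
cv2.imwrite('pics/T.png',T);cv2.imwrite('pics/S.png',S)
save(T,'t_nest',(120,150,220,280),5); save(T,'t_tray',(230,170,360,270),6)
save(S,'s_nest',(210,250,370,345),5); save(S,'s_tray',(230,110,360,235),5)
for n in ('funnel_large','large_tip','medium_tip','small_tip','stock_large','stock_medium','stock_small','channel_large','channel_medium','channel_small','mat'):
    for c in('top','side'):
        r=bot.search_frame(c,n); print(n,c,[(np.array(d['pixel']),round(d['score'],2)) for d in r[:4]])
print(bot.sense()['time_s'])
E
```

```text
funnel_large top [(array([157.8, 226.7]), 0.71)]
funnel_large side [(array([294.1, 304.5]), 0.69), (array([212.9, 255. ]), 0.21)]
large_tip top [(array([154.9, 224.7]), 0.67), (array([137.5, 162.3]), 0.24)]
large_tip side [(array([290.5, 304.8]), 0.97)]
medium_tip top []
medium_tip side [(array([293.9, 277.5]), 0.63), (array([308.3, 178.3]), 0.27)]
small_tip top []
small_tip side [(array([290.8, 271.4]), 0.59), (array([202.3, 285.9]), 0.5)]
stock_large top [(array([294.3, 206.8]), 0.78)]
stock_large side [(array([280.8, 166. ]), 0.68)]
stock_medium top [(array([317.4, 151.3]), 0.93), (array([380.4, 202. ]), 0.8), (array([334.1, 203.7]), 0.66), (array([286.7, 156.6]), 0.56)]
stock_medium side [(array([287.8, 116.4]), 0.88), (array([220.9, 174.3]), 0.88), (array([281.9, 138.7]), 0.81), (array([226.2, 144.6]), 0.76)]
stock_small top [(array([256.9, 195.5]), 0.56), (array([164.7, 166.8]), 0.36)]
stock_small side [(array([263.2, 193.2]), 0.52)]
channel_large top [(array([294.2, 231.7]), 0.73)]
channel_large side [(array([308.7, 176.4]), 0.96), (array([295.3, 275.6]), 0.63)]
channel_medium top [(array([334.3, 228.9]), 0.77)]
channel_medium side [(array([308.9, 148.5]), 0.97)]
channel_small top [(array([255.3, 222.1]), 0.76)]
channel_small side [(array([295.5, 206.6]), 0.59)]
mat top [(array([170.1, 222.6]), 0.97), (array([257.5, 197.1]), 0.64)]
mat side [(array([278.8, 289. ]), 0.97)]
1.35
```

View pics/t_nest.png

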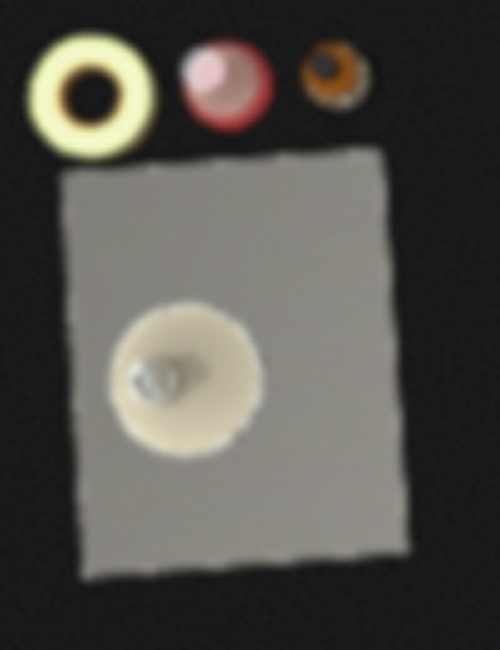

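View pics/t_tray.png

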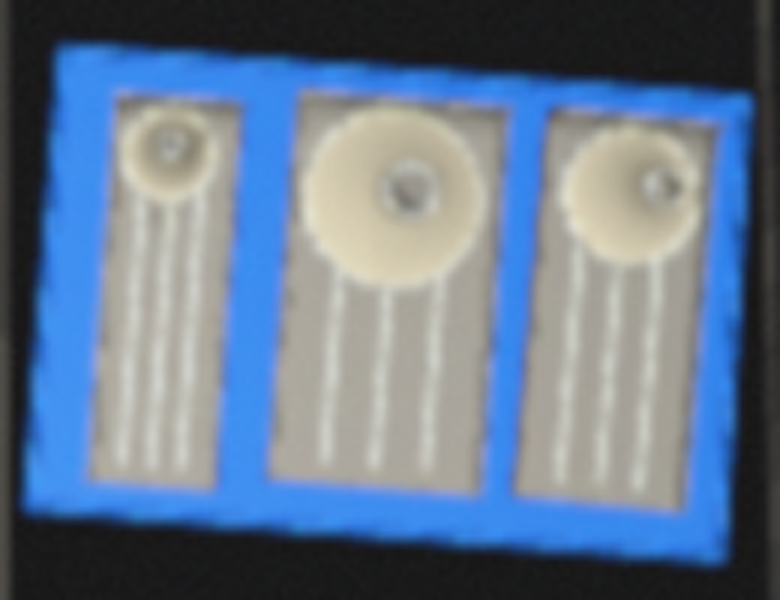

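View pics/s_nest.png

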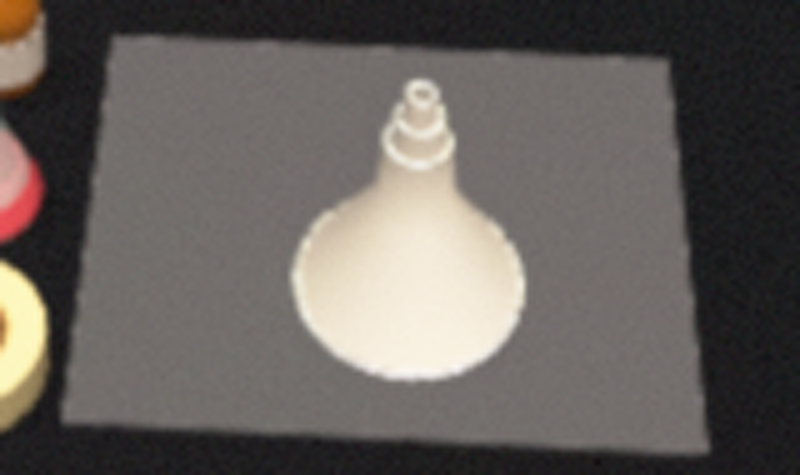

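View pics/s_tray.png

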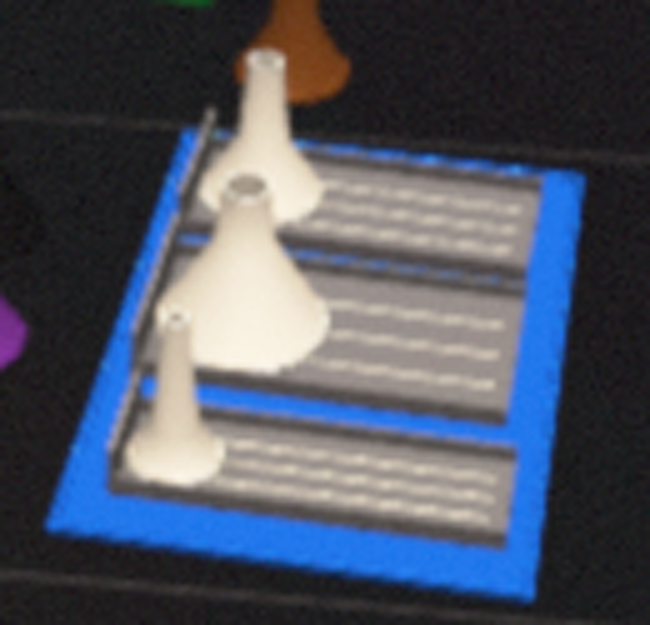

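The crops confirm that the white nest and all three white stocks stand inside grey channels. The order from left to right in the top view is small, large, medium. Next I triangulate.

```bash
python3 - <<'E'
from h import *
np.set_printoptions(suppress=True,precision=1)
t=cam('top');s=cam('side')
tt=lambda x,y:(x/6+230,y/6+170); st=lambda x,y:(x/5+230,y/5+110)
tn=lambda x,y:(x/5+120,y/5+150); sn=lambda x,y:(x/5+210,y/5+250)
for n,a,b in [('nest small tip',tn(153,380),sn(421,95)),('stS tip',tt(171,147),st(177,318)),('stL tip',tt(410,190),st(248,188)),('stM tip',tt(662,185),st(266,60))]:
    print(n,*tri([ray(t,a),ray(s,b)]))
print('nest med tip side z109',atz(s,sn(421,122),110),'large z96',atz(s,sn(418,147),96),'small z122', atz(s,sn(421,95),122),atz(t,tn(153,380),122))
print('nest rim top',atz(t,tn(186,380),4))
# rim circle edges
print('edges',atz(t,tn(110,380),6),atz(t,tn(264,380),6),atz(t,tn(186,302),6),atz(t,tn(186,459),6))
print('rim side L/R', atz(s,sn(293,283),6),atz(s,sn(525,283),6),'bottom',atz(s,sn(411,381),4))
for n,a in [('S',(167,153)),('L',(393,198)),('M',(632,195))]: print('stock',n,atz(t,tt(*a),7))
for n,a,b in [('S',(170,210),(152,468)),('L',(388,290),(374,468)),('M',(618,268),(602,484))]:
    A=atz(t,tt(*a),7);B=atz(t,tt(*b),7); print('stripe',n,A,B,np.degrees(np.arctan2(A[1]-B[1],A[0]-B[0])))
for n,a in [('BL',(58,45)),('BR',(752,95)),('FL',(22,512)),('FR',(728,562))]: print('tray',n,atz(t,tt(*a),4))
for n,a in [('BL',(183,130)),('BR',(47,530)),('FL',(585,175)),('FR',(534,600))]: print('trayside',n,atz(s,st(*a),4))
# channel outer corners (top of front walls approx z19)
for n,a in [('S fl',(90,483)),('S fr',(214,490)),('L fl',(270,480)),('L fr',(480,495)),('M fl',(515,495)),('M fr',(683,510)),
 ('S bl',(116,95)),('S br',(240,103)),('L bl',(298,93)),('L br',(510,107)),('M bl',(548,108)),('M br',(717,124))]: print(n,atz(t,tt(*a),12))
E
```

```text
nest small tip [559.4 219.4 114.4] [np.float64(0.2014777481876119), np.float64(0.20147774818735534)]
stS tip [649.1 -87.5  97. ] [np.float64(1.106513198573665), np.float64(1.1065131985738899)]
stL tip [ 626.4 -202.8   95.8] [np.float64(0.06704708494666081), np.float64(0.06704708494675658)]
stM tip [ 627.7 -323.9   98.4] [np.float64(0.10071544950470705), np.float64(0.10071544950440807)]
nest med tip side z109 [558.3 228.9 110. ] large z96 [558.7 229.5  96. ] small z122 [559.1 225.9 122. ] [559.7 217.5 122. ]
nest rim top [558.1 226.3   4. ]
edges [558.5 272.9   6. ] [557.8 177.6   6. ] [606.4 226.3   6. ] [509.4 225.4   6. ]
rim side L/R [605.3 232.    6. ] [511.4 219.9   6. ] bottom [554.1 270.8   4. ]
stock S [650.5 -86.7   7. ]
stock L [ 626.3 -203.6    7. ]
stock M [ 626.9 -327.6    7. ]
stripe S [620.9 -88.    7. ] [488.2 -77.7   7. ] -4.449137294458347
stripe L [ 578.7 -200.4    7. ] [ 487.3 -191.9    7. ] -5.31183933377121
stripe M [ 589.2 -319.6    7. ] [ 478.3 -309.1    7. ] -5.413847539031264
tray BL [707.5 -30.3   4. ]
tray BR [ 678.8 -391.9    4. ]
tray FL [466.  -10.6   4. ]
tray FR [ 437.7 -373.7    4. ]
trayside BL [ 680.7 -388.5    4. ]
trayside BR [707.  -28.3   4. ]
trayside FL [ 439.1 -371.8    4. ]
trayside FR [467.8 -10.    4. ]
S fl [481.1 -45.8  12. ]
S fr [ 477.1 -109.3   12. ]
L fl [ 482. -138.   12.]
L fr [ 473.5 -245.5   12. ]
M fl [ 473.4 -263.5   12. ]
M fr [ 465.1 -349.4   12. ]
S bl [680.4 -60.4  12. ]
S br [ 675.8 -124.6   12. ]
L bl [ 680.8 -154.7   12. ]
L br [ 672.8 -264.4   12. ]
M bl [ 672.1 -284.1   12. ]
M br [ 663.2 -371.4   12. ]
```

```bash
cat >> h.py <<'E'
from scipy.spatial.transform import Rotation as Ro
def st():
    s=bot.sense(); q=s['ee_rot']; R=Ro.from_quat([q[1],q[2],q[3],q[0]]).as_matrix(); return s,R
def plan(target,yaw=None,n=None):
    """target world mm of TCP; yaw= angle deg of tool y in world"""
    s,R=st(); p=s['tcp_pos']; a=np.degrees(np.arctan2(R[1,1],R[0,1]))
    d=R.T@(np.array(target,float)-p); roll=0 if yaw is None else -((yaw-a+180)%360-180)
    print('t',round(s['time_s'],2),'p',np.round(p,1),'jawyaw',round(a,2),'tilt',np.round(R[2],3),'F',np.round(s['force'],1),'w',round(s['gripper_width']*85.4,1),'j',np.round(s['joints'],2))
    print('shift tool mm',np.round(d,1),'len',round(np.linalg.norm(d),1),'roll deg',round(roll,2))
E
python3 -c "
from h import *
plan((558,226,203),85.3)"
```

```text
t 1.35 p [210.5 508.1 203.6] jawyaw 67.49 tilt [ 0. -0. -1.] F [-0.3  0.4 -0.8] w 85.3 j [ 1.11  0.3   1.52  0.    1.32 -0.07]
shift tool mm [-429.  -127.6    0.6] len 447.6 roll deg -17.81
```

```bash
python3 -c "
from h import *
plan((495,226,220),85.3)"
```

```text
t 1.35 p [210.5 508.1 203.6] jawyaw 67.49 tilt [ 0. -0. -1.] F [-0.3  0.4 -0.8] w 85.3 j [ 1.11  0.3   1.52  0.    1.32 -0.07]
shift tool mm [-370.8 -151.7  -16.4] len 401.0 roll deg -17.81
```

Emit:
{"name": "drive_tool", "arguments": {"fingers": [0, 0, 0, 0, 0, 0, 0, 0], "travel": [[-0.046, -0.019, -0.002], [-0.046, -0.019, -0.002], [-0.046, -0.019, -0.002], [-0.046, -0.019, -0.002], [-0.046, -0.019, -0.002], [-0.046, -0.019, -0.002], [-0.046, -0.019, -0.002], [-0.046, -0.019, -0.002]], "roll": [0, 0, 0, 0, 0, 0, -9, -9], "force": 20}}

```text
time_s: 2.35
tcp_pos: [498.4, 231.4, 219.9]
ee_rot: [0.0, 0.037, 0.999, 0.0]
force: [0.1, 0.7, 0.1]
gripper_width: 0.0
```

```bash
python3 - <<'E'
from h import *
import json
plan((548,226,203),85.3)
snap('wrist','w1',scale=1.5); c=cam('wrist'); print('C',-c[1].T@c[2])
json.dump({k:(v if isinstance(v,(int,float)) else np.array(v).tolist()) for k,v in c[0].items()},open('c1.json','w'))
print(proj(c,(558,226,122)),proj(c,(558,226,96)),proj(c,(603,226,4)))
E
```

```text
t 2.35 p [498.4 231.4 219.9] jawyaw 85.77 tilt [-0.  0. -1.] F [0.1 0.7 0.1] w 0.0 j [ 0.37  0.29  1.5   0.    1.35 -1.13]
shift tool mm [-49.8  -1.7  16.9] len 52.7 roll deg 0.47
C [437.06715193 233.03226879 388.64566087]
[257.94135423 243.23856531] [257.88161236 233.14169957] [259.76854593 237.61618475]
```

View pics/w1.png

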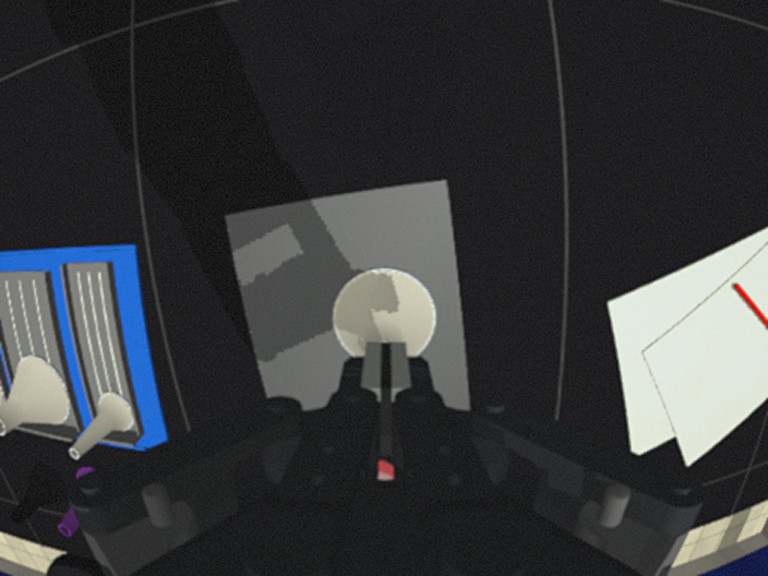

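The fingers hide the nest, because the camera sits on the -x side. I'll move beyond it in x.

Emit:
{"name": "drive_tool", "arguments": {"fingers": [0, 0, 0, 0], "travel": [[-0.046, 0, 0], [-0.046, 0, 0], [-0.046, 0, 0], [0, 0, 0]], "roll": [0, 0, 0, 0.5]}}

```text
time_s: 2.9
tcp_pos: [636.5, 221.1, 217.5]
ee_rot: [-0.001, 0.045, 0.999, -0.0]
force: [-0.4, 0.1, -0.8]
gripper_width: -0.002
```

```bash
python3 - <<'E'
from h import *
import pickle
plan((548,226,203),85.3)
im=snap('wrist','w2',(130,60,400,260),2.9); c=cam('wrist'); print('C',-c[1].T@c[2])
pickle.dump(c,open('c2.pkl','wb'))
print(proj(c,(558,226,122)),proj(c,(558,226,96)),proj(c,(603,226,4)))
E
```

```text
t 2.9 p [636.5 221.1 217.5] jawyaw 84.88 tilt [ 0.002 -0.001 -1.   ] F [-0.4  0.1 -0.8] w -0.2 j [ 0.28  0.58  1.09 -0.    1.47 -1.2 ]
shift tool mm [88.6 -3.  14.7] len 89.8 roll deg -0.42
C [571.0324447  227.81927515 387.24900332]
[253.75461775 103.06138509] [254.05712384 104.34066565] [257.93703196 142.1850858 ]
```

View pics/w2.png

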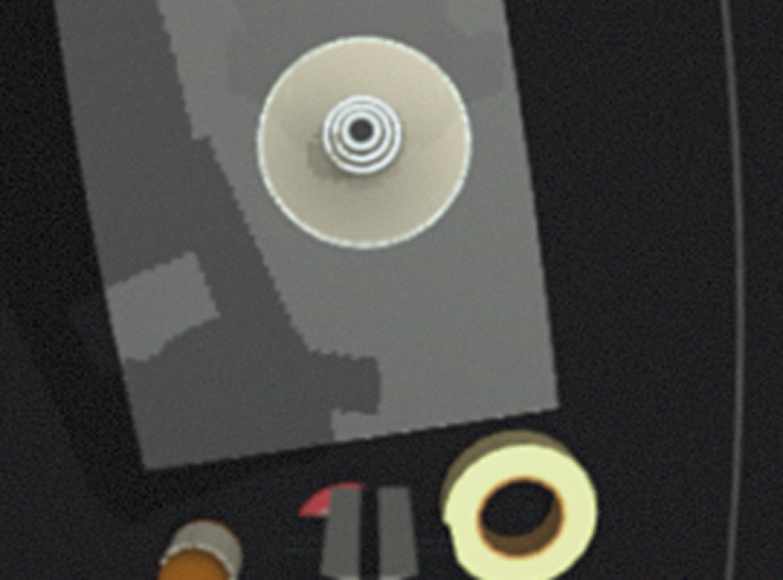

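```bash
python3 - <<'E'
from h import *
import pickle
np.set_printoptions(suppress=True,precision=1)
c=pickle.load(open('c2.pkl','rb')); s=cam('side'); t=cam('top')
w=lambda x,y:(x/2.9+130,y/2.9+60); sn=lambda x,y:(x/5+210,y/5+250)
for n,a,b,z in [('s',(360,130),(421,95),122),('m',(361,132),(420,120),110),('l',(362,134),(418,147),96),('rim',(364,142),None,4)]:
    print(n,atz(c,w(*a),z), tri([ray(c,w(*a)),ray(s,sn(*b))]) if b else '')
print('rim edges y', atz(c,w(258,142),9),atz(c,w(470,142),9))
E
```

```text
s [559.6 226.2 122. ] (array([559.3, 226.2, 122.3]), [np.float64(0.27669386773789467), np.float64(0.276693867737854)])
m [559.8 226.4 110. ] (array([559.2, 226.3, 108.1]), [np.float64(0.4656861771782173), np.float64(0.4656861771783433)])
l [559.9 226.6  96. ] (array([559.3, 226.5,  92.4]), [np.float64(0.5007405880314223), np.float64(0.5007405880312241)])
rim [560.  226.7   4. ] 
rim edges y [555.4 180.9   9. ] [563.7 272.7   9. ]
```

Tips triangulate at z of about 122, 108 and 92 (expected 121–124, 109 and 96), so the nest is at (559.5, 226.4).

```bash
python3 -c "
from h import *
plan((559.5,226.4,130),85.3)"
```

```text
t 2.95 p [635.3 221.6 218.2] jawyaw 84.89 tilt [ 0.002 -0.001 -1.   ] F [ 0.3  0.2 -0. ] w -0.0 j [ 0.28  0.58  1.1   0.    1.47 -1.2 ]
shift tool mm [75.8 -1.9 88.3] len 116.4 roll deg -0.41
```

Emit:
{"name": "drive_tool", "arguments": {"fingers": [0, 0, 0, 0, 0, 0], "travel": [[0.038, 0.006, 0], [0.038, 0.006, 0], [0, 0, 0.045], [0, 0, 0.034], [0, 0, 0], [0, 0, 0]], "roll": [0, 0, 0, 0, 0, 0]}}

```text
time_s: 3.7
tcp_pos: [560.6, 240.9, 142.6]
ee_rot: [0.001, 0.044, 0.999, 0.0]
force: [-0.2, 0.2, 0.4]
gripper_width: -0.0
```

```bash
python3 -c "
from h import *
plan((559.5,226.4,125),85.3)"
```

```text
t 3.7 p [560.6 240.9 142.6] jawyaw 85.01 tilt [-0.002  0.001 -1.   ] F [-0.2  0.2  0.4] w -0.0 j [ 0.35  0.48  1.41  0.    1.24 -1.14]
shift tool mm [ -0.2 -14.5  17.6] len 22.8 roll deg -0.29
```

Emit:
{"name": "drive_tool", "arguments": {"fingers": [0, 0, 0], "travel": [[0, -0.0145, 0], [0, 0, 0.016], [0, 0, 0]], "roll": [0, 0, 0]}}

```text
time_s: 4.08
tcp_pos: [558.4, 225.6, 123.1]
ee_rot: [-0.001, 0.044, 0.999, -0.0]
force: [-0.2, 0.3, 0.5]
gripper_width: -0.0
```

```bash
python3 -c "
from h import *
plan((559.5,226.4,125),85.3)
snap('side','s2',(210,180,370,300),5)"
```

```text
t 4.08 p [558.4 225.6 123.1] jawyaw 84.96 tilt [ 0.002 -0.001 -1.   ] F [-0.2  0.3  0.5] w -0.0 j [ 0.32  0.49  1.45  0.    1.2  -1.16]
shift tool mm [-1.   0.9 -1.9] len 2.3 roll deg -0.34
```

View pics/s2.png

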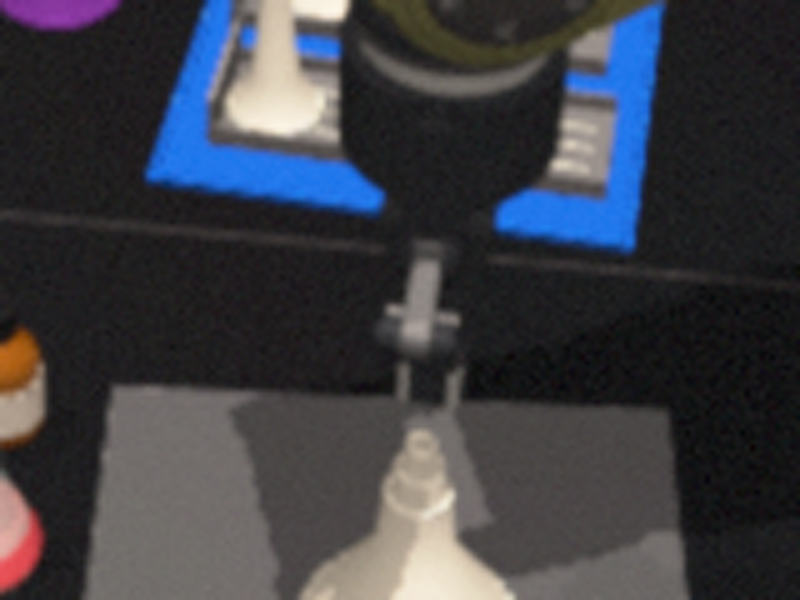

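The shut fingers hang a few mm above the small tip at (422,440). I'll push slowly.

Emit:
{"name": "drive_tool", "arguments": {"fingers": [0, 0, 0, 0], "travel": [[-0.001, 0.001, 0.001], [0, 0, 0.0015], [0, 0, 0.0015], [0, 0, 0.0015]], "roll": [0, 0, 0, 0]}}

```text
time_s: 4.62
tcp_pos: [560.1, 227.0, 119.0]
ee_rot: [0.0, 0.044, 0.999, -0.0]
force: [-0.1, -0.2, -0.4]
gripper_width: -0.002
```

Emit:
{"name": "drive_tool", "arguments": {"fingers": [0, 0, 0], "travel": [[0, 0, 0.0015], [0, 0, 0.0015], [0, 0, 0.0015]], "roll": [0, 0, 0]}}

```text
time_s: 5.0
tcp_pos: [560.1, 227.0, 114.5]
ee_rot: [0.0, 0.044, 0.999, -0.0]
force: [0.6, 0.3, 1.8]
gripper_width: -0.003
```

Emit:
{"name": "drive_tool", "arguments": {"fingers": [0, 0], "travel": [[0, 0, 0.001], [0, 0, 0.001]], "roll": [0, 0]}}

```text
time_s: 5.25
tcp_pos: [560.1, 227.0, 112.5]
ee_rot: [-0.0, 0.044, 0.999, -0.0]
force: [0.7, -0.1, -1.0]
gripper_width: 0.004
```

```bash
python3 -c "
from h import *
plan((559.5,226.4,125),85.3)
snap('side','s3',(250,230,340,320),7)"
```

```text
t 5.25 p [560.1 227.  112.5] jawyaw 85.0 tilt [ 0. -0. -1.] F [ 0.7 -0.1 -1. ] w 0.3 j [ 0.32  0.5   1.46 -0.    1.18 -1.16]
shift tool mm [  0.6  -0.6 -12.5] len 12.5 roll deg -0.3
```

View pics/s3.png

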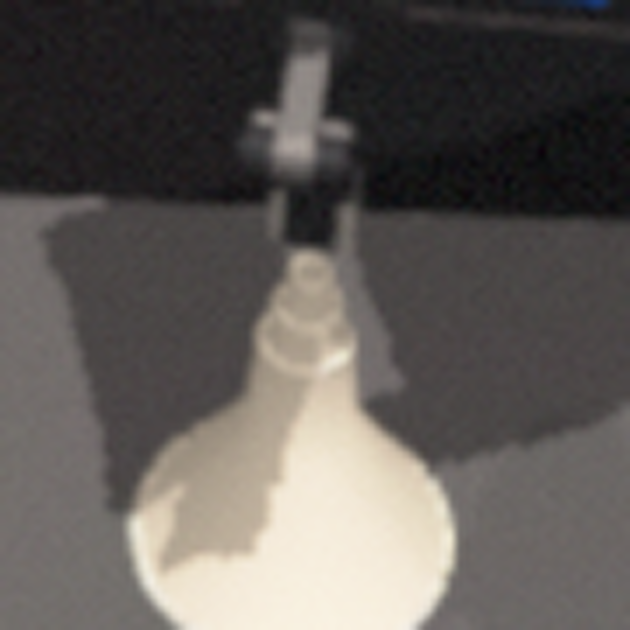

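```bash
python3 -c "
from h import *
s=cam('side')
for z in (112.5,117,122,127,131): print(z,proj(s,(559.5,226.5,z)),proj(s,(559.5,238,z)))
"; grep -n . /dev/null; python3 -c "
import sys;sys.path.insert(0,'.')
import os;os.chdir('.')
from h import *
snap('wrist','w3',(130,60,400,330),2.2)"
```

```text
112.5 [293.70913025 272.51811742] [293.2727843  277.22695001]
117 [293.82215463 270.96010878] [293.38552994 275.66867328]
122 [293.94856654 269.21755701] [293.51163812 273.92571056]
127 [294.07586017 267.46285084] [293.63863449 272.17047202]
131 [294.17833614 266.05024905] [293.74087741 270.75735519]
```

View pics/w3.png

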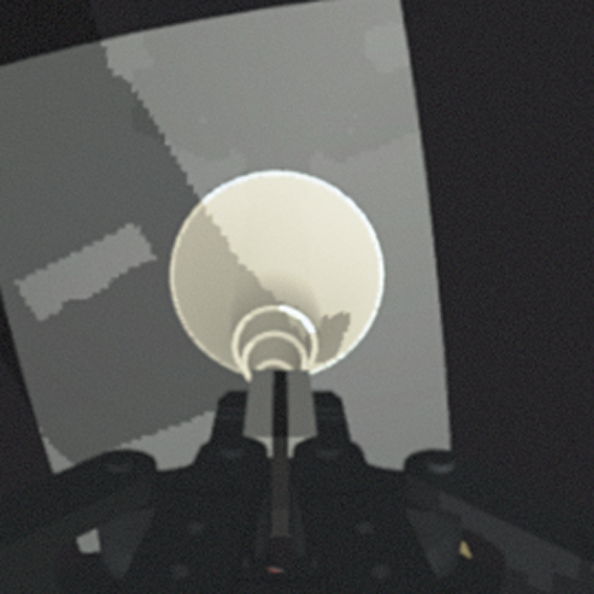

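```bash
python3 -c "
from h import *
c=cam('wrist')
for z in (112.5,122,131): print(z,[(proj(c,(x,227,z))-[130,60])*2.2 for x in (549,554,560,571)])
"
```

```text
112.5 [array([274.46996679, 326.99138309]), array([276.10632035, 344.3476927 ]), array([278.03531457, 364.75874869]), array([281.46572539, 400.92588907])]
122 [array([274.2073103 , 338.19850184]), array([275.93457699, 356.36618698]), array([277.96738779, 377.68489115]), array([281.5724052 , 415.32624455])]
131 [array([273.93202339, 349.98054675]), array([275.75496765, 368.97571964]), array([277.89652367, 391.2122263 ]), array([281.68298261, 430.3223714 ])]
```

The small tip hasn't moved. The visible finger ends sit higher than the TCP reading suggests, so I'll keep going down in small steps and watch the force.

Emit:
{"name": "drive_tool", "arguments": {"fingers": [0, 0, 0], "travel": [[0, 0, 0.0015], [0, 0, 0.0015], [0, 0, 0.0015]], "roll": [0, 0, 0]}}

```text
time_s: 5.72
tcp_pos: [560.1, 227.0, 108.0]
ee_rot: [-0.0, 0.044, 0.999, 0.0]
force: [0.1, 1.1, 0.5]
gripper_width: 0.0
```

```bash
python3 -c "
from h import *
plan((559.5,226.4,125),85.3)
snap('side','s4',(250,230,340,320),7)"
```

```text
t 5.72 p [560.1 227.  108. ] jawyaw 85.0 tilt [ 0.  0. -1.] F [0.1 1.1 0.5] w 0.0 j [ 0.32  0.51  1.46  0.    1.17 -1.16]
shift tool mm [  0.5  -0.6 -17. ] len 17.1 roll deg -0.3
```

View pics/s4.png

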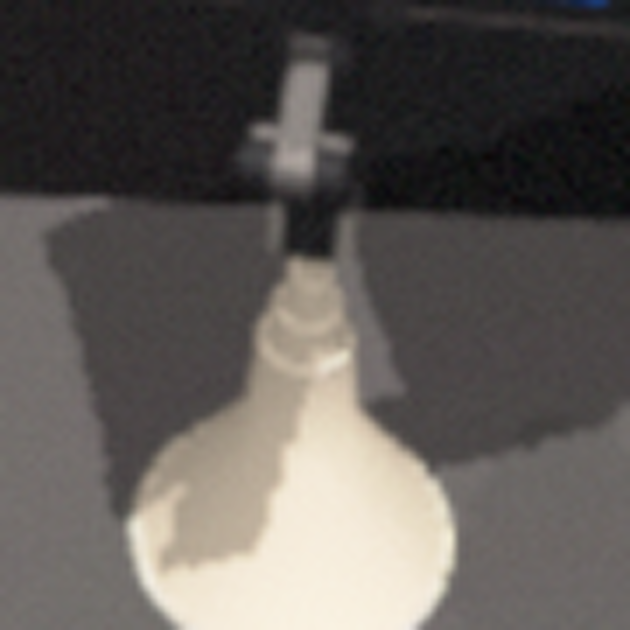

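Emit:
{"name": "drive_tool", "arguments": {"fingers": [0, 0], "travel": [[0, 0, 0.0015], [0, 0, 0.0015]], "roll": [0, 0]}}

```text
time_s: 6.02
tcp_pos: [560.1, 227.0, 105.0]
ee_rot: [0.0, 0.044, 0.999, -0.0]
force: [0.5, 0.0, 0.2]
gripper_width: -0.001
```

Emit:
{"name": "drive_tool", "arguments": {"fingers": [0, 0], "travel": [[0, 0, 0.0015], [0, 0, 0.0015]], "roll": [0, 0]}}

```text
time_s: 6.28
tcp_pos: [560.1, 227.0, 102.0]
ee_rot: [0.0, 0.044, 0.999, -0.0]
force: [-0.1, -0.3, 0.1]
gripper_width: -0.001
```

```bash
python3 -c "
from h import *
plan((559.5,226.4,125),85.3)
snap('side','s5',(250,230,340,320),7)
snap('wrist','w5',(160,140,350,300),4)"
```

```text
t 6.28 p [560.1 227.  102. ] jawyaw 84.99 tilt [-0. -0. -1.] F [-0.1 -0.3  0.1] w -0.1 j [ 0.32  0.52  1.47 -0.    1.16 -1.16]
shift tool mm [  0.6  -0.6 -23. ] len 23.0 roll deg -0.31
```

View pics/s5.png

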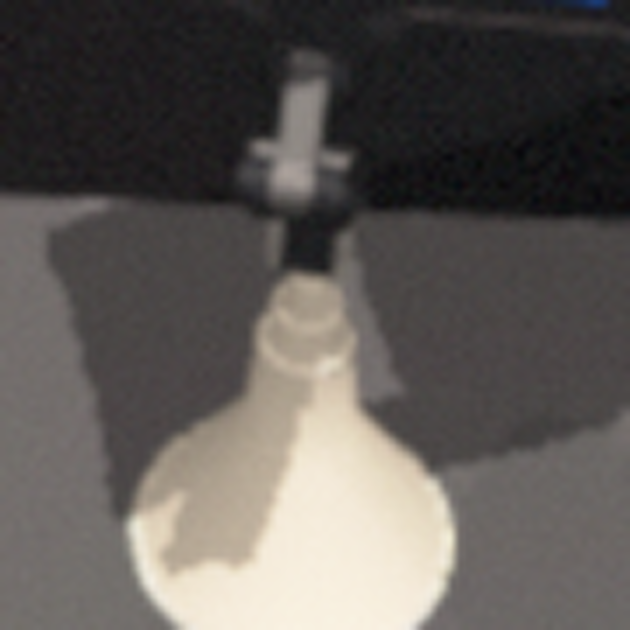

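View pics/w5.png

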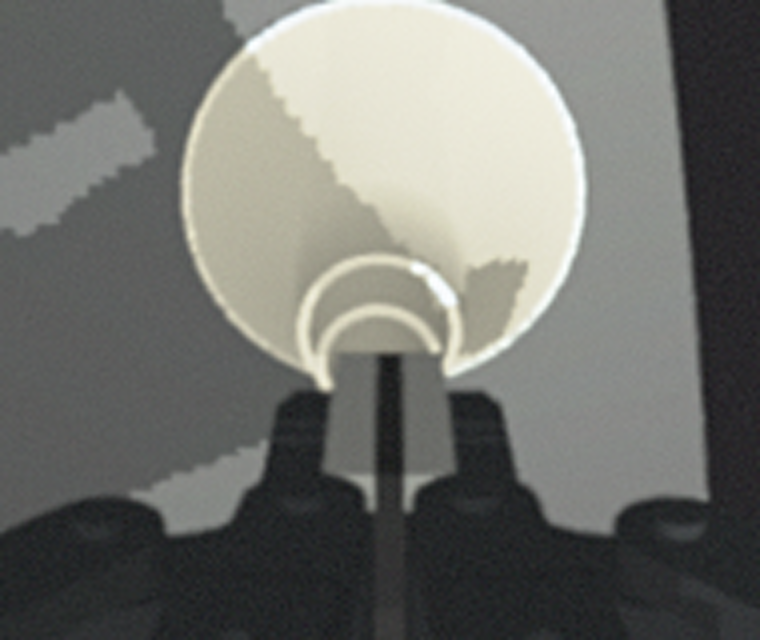

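Emit:
{"name": "drive_tool", "arguments": {"fingers": [0, 0], "travel": [[0, 0, -0.03], [0, 0, 0]], "roll": [0, 0]}}

```text
time_s: 6.62
tcp_pos: [561.1, 227.3, 134.3]
ee_rot: [0.002, 0.044, 0.999, 0.001]
force: [-0.1, 0.5, 0.1]
gripper_width: 0.003
```

```bash
python3 -c "
from h import *
plan((559.5,226.4,125),85.3)
snap('side','s6',(250,230,340,320),7)"
```

```text
t 6.62 p [561.1 227.3 134.3] jawyaw 85.0 tilt [-0.004  0.002 -1.   ] F [-0.1  0.5  0.1] w 0.3 j [ 0.32  0.48  1.44  0.    1.22 -1.16]
shift tool mm [ 1.5 -1.1  9.3] len 9.5 roll deg -0.3
```

View pics/s6.png

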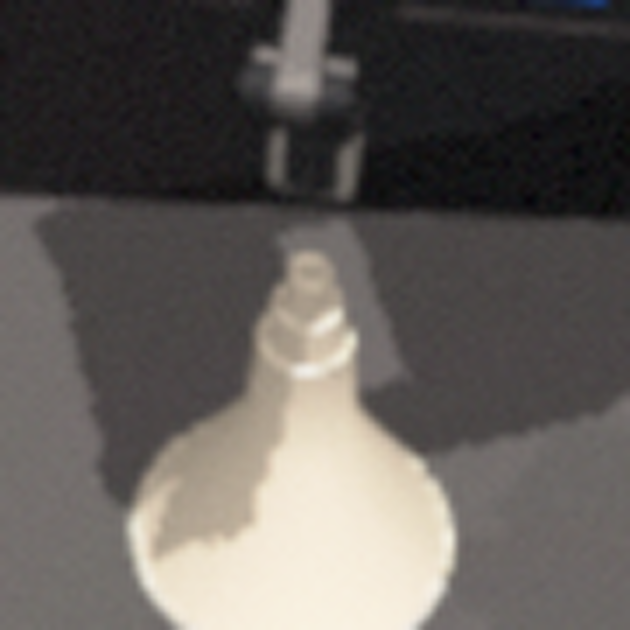

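The small tip still stands at row 270, so the true finger end is about 25–30 mm above the reported TCP when shut. I'll go down further with force checks.

Emit:
{"name": "drive_tool", "arguments": {"fingers": [0, 0, 0], "travel": [[0, 0, 0.028], [0, 0, 0.002], [0, 0, 0.0015]], "roll": [0, 0, 0]}}

```text
time_s: 7.05
tcp_pos: [560.2, 227.0, 100.8]
ee_rot: [0.0, 0.044, 0.999, -0.0]
force: [-0.2, -1.1, 0.0]
gripper_width: -0.005
```

Emit:
{"name": "drive_tool", "arguments": {"fingers": [0, 0, 0], "travel": [[0, 0, 0.0015], [0, 0, 0.0015], [0, 0, 0.0015]], "roll": [0, 0, 0]}}

```text
time_s: 7.42
tcp_pos: [560.2, 227.0, 96.3]
ee_rot: [0.0, 0.044, 0.999, 0.0]
force: [-0.0, 0.2, -0.3]
gripper_width: -0.001
```

```bash
python3 -c "
from h import *
plan((559.5,226.4,125),85.3)
snap('side','s7',(250,230,340,320),7)"
```

```text
t 7.42 p [560.2 227.   96.3] jawyaw 85.0 tilt [-0.  0. -1.] F [-0.   0.2 -0.3] w -0.1 j [ 0.32  0.52  1.47 -0.    1.15 -1.16]
shift tool mm [  0.6  -0.7 -28.7] len 28.7 roll deg -0.3
```

View pics/s7.png

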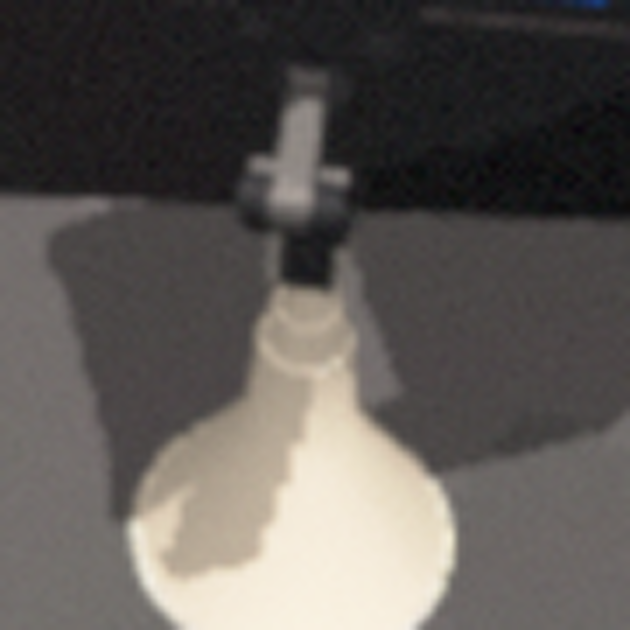

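Emit:
{"name": "drive_tool", "arguments": {"fingers": [0, 0], "travel": [[0, 0, 0.0015], [0, 0, 0.0015]], "roll": [0, 0]}}

```text
time_s: 7.72
tcp_pos: [560.2, 227.0, 93.1]
ee_rot: [0.0, 0.044, 0.999, 0.0]
force: [0.2, -0.1, 0.8]
gripper_width: 0.0
```

Emit:
{"name": "drive_tool", "arguments": {"fingers": [0, 0], "travel": [[0, 0, 0.0015], [0, 0, 0.0015]], "roll": [0, 0]}}

```text
time_s: 7.98
tcp_pos: [560.0, 226.9, 89.9]
ee_rot: [-0.0, 0.044, 0.999, -0.0]
force: [-0.0, -0.3, -1.1]
gripper_width: -0.002
```

Emit:
{"name": "drive_tool", "arguments": {"fingers": [0, 0], "travel": [[0, 0, 0.0015], [0, 0, 0.0015]], "roll": [0, 0]}}

```text
time_s: 8.22
tcp_pos: [560.1, 227.0, 87.0]
ee_rot: [-0.0, 0.044, 0.999, -0.0]
force: [-0.3, 0.6, -0.7]
gripper_width: 0.003
```

```bash
python3 -c "
from h import *
plan((559.5,226.4,125),85.3)
snap('side','s8',(250,230,340,320),7)
snap('wrist','w8',(160,140,350,300),4)"
```

```text
t 8.22 p [560.1 227.   87. ] jawyaw 85.0 tilt [ 0. -0. -1.] F [-0.3  0.6 -0.7] w 0.2 j [ 0.32  0.53  1.48 -0.    1.13 -1.16]
shift tool mm [  0.5  -0.6 -38. ] len 38.1 roll deg -0.3
```

View pics/s8.png

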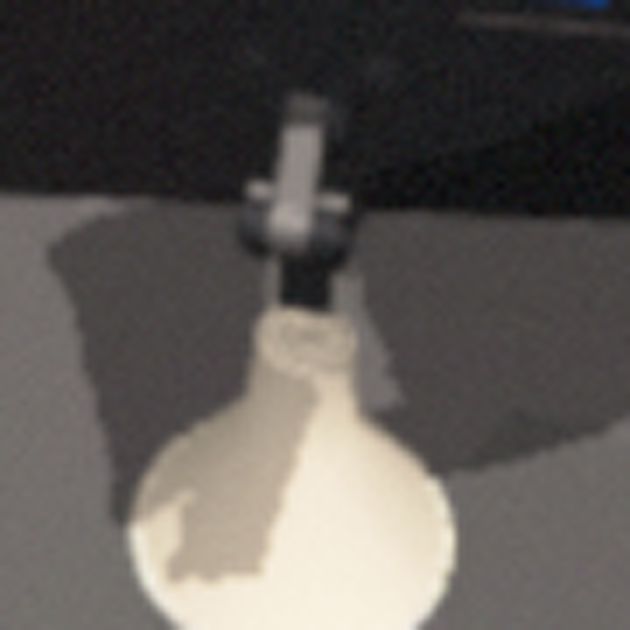

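View pics/w8.png

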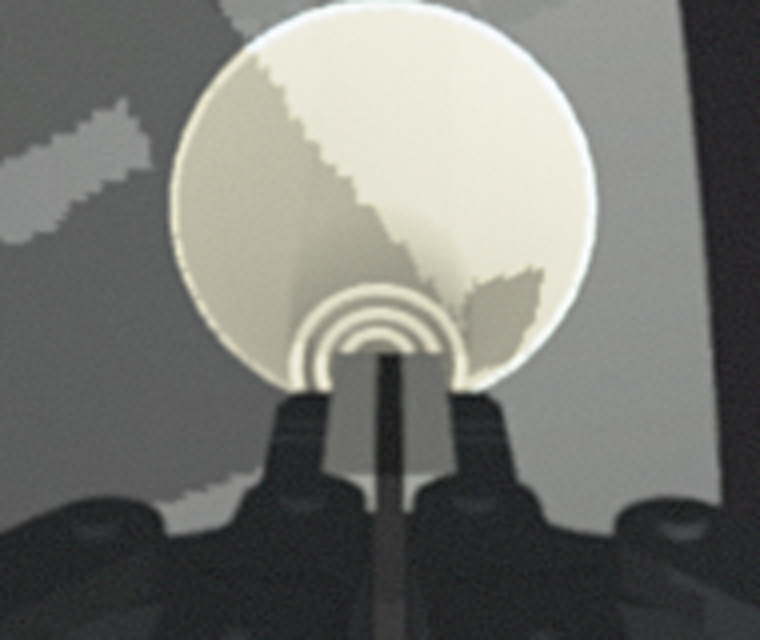

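Emit:
{"name": "drive_tool", "arguments": {"fingers": [0, 0, 0, 0], "travel": [[0, 0, -0.04], [0, 0, -0.04], [-0.05, 0, 0], [-0.03, 0, 0]], "roll": [0, 0, 0, 0]}}

```text
time_s: 8.82
tcp_pos: [641.3, 219.7, 167.8]
ee_rot: [0.001, 0.044, 0.999, 0.0]
force: [-0.8, 0.2, -0.4]
gripper_width: -0.001
```

```bash
python3 - <<'E'
from h import *
import pickle
plan((559.5,226.4,125),85.3)
snap('side','s9',(250,230,340,320),7)
snap('wrist','w9',(180,60,330,200),5);pickle.dump(cam('wrist'),open('c9.pkl','wb'))
E
```

```text
t 8.82 p [641.3 219.7 167.8] jawyaw 84.98 tilt [-0.001  0.    -1.   ] F [-0.8  0.2 -0.4] w -0.1 j [ 0.28  0.62  1.15 -0.    1.37 -1.21]
shift tool mm [82.2 -0.5 42.6] len 92.6 roll deg -0.32
```

View pics/s9.png

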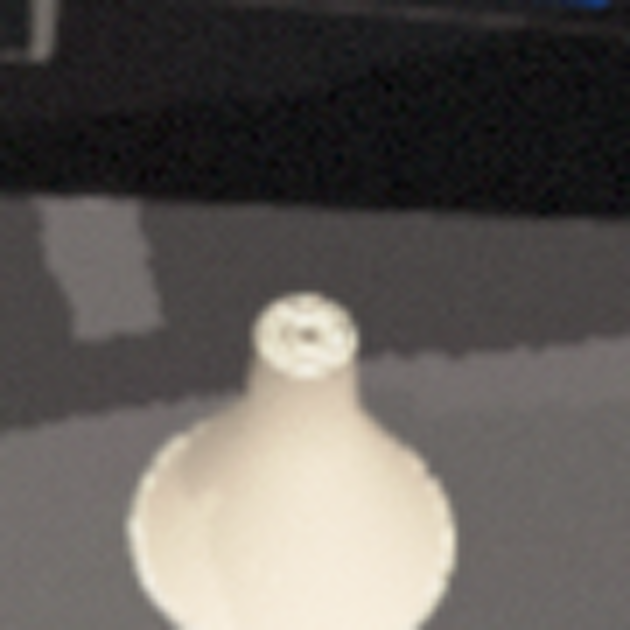

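View pics/w9.png

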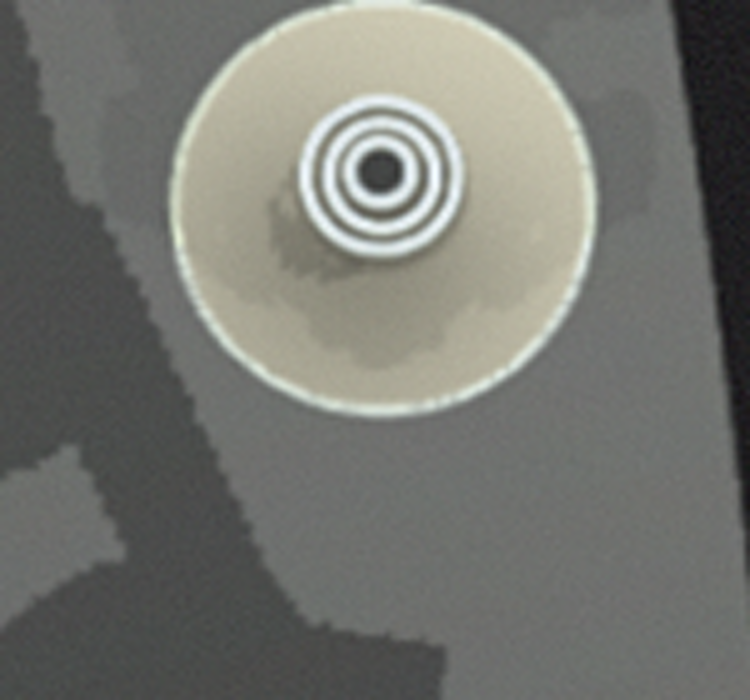

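All three rings are now level and concentric, so both stems are free. I'll refine the centre and move over it with the fingers open.

```bash
python3 - <<'E'
from h import *
import pickle
np.set_printoptions(suppress=True,precision=1)
c=pickle.load(open('c9.pkl','rb'))
a=(381/5+180,177/5+60); print(atz(c,a,96)); print(atz(c,(383/5+180,207/5+60),5), tri([ray(c,a),ray(cam('side'),(306/7+250,338/7+230))]))
plan((559.5,226.6,115),85.3)
E
```

```text
[559.6 226.2  96. ]
[559.7 226.4   5. ] (array([559.1, 226.2,  95.3]), [np.float64(0.43360462705076247), np.float64(0.43360462705046565)])
t 8.93 p [641.5 219.2 166.2] jawyaw 84.92 tilt [ 0. -0. -1.] F [-0.4 -0.9 -0.2] w -0.3 j [ 0.3  0.6  1.1 -0.   1.4 -1.2]
shift tool mm [82.4  0.2 51.2] len 97.0 roll deg -0.38
```

Emit:
{"name": "drive_tool", "arguments": {"fingers": [0.06, 0.06, 0.06, 0.06, 0.06], "travel": [[0.041, 0, 0], [0.041, 0, 0], [0, 0, 0.026], [0, 0, 0.025], [0, 0, 0]], "roll": [0, 0, 0, 0, 0]}}

```text
time_s: 9.55
tcp_pos: [556.9, 227.0, 114.7]
ee_rot: [-0.001, 0.044, 0.999, -0.001]
force: [-0.1, 0.2, 0.7]
gripper_width: 0.704
```

```bash
python3 - <<'E'
from h import *
plan((559.5,226.4,65),85.3)
snap('side','s10',(230,220,350,320),6)
snap('wrist','w10',(130,100,400,300),2.9)
E
```

```text
t 9.55 p [556.9 227.  114.7] jawyaw 85.01 tilt [ 0.003 -0.001 -1.   ] F [-0.1  0.2  0.7] w 60.1 j [ 0.33  0.5   1.46  0.    1.19 -1.16]
shift tool mm [-2.8 -0.3 49.7] len 49.8 roll deg -0.29
```

View pics/s10.png

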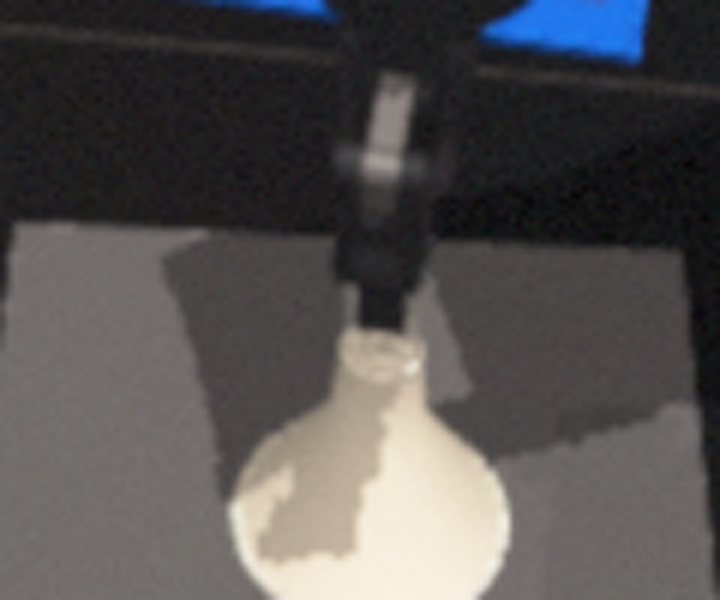

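View pics/w10.png

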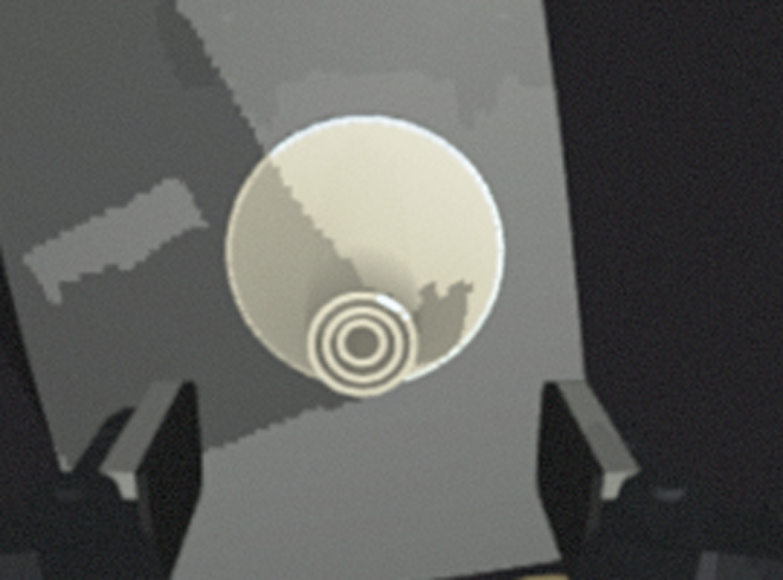

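```bash
python3 - <<'E'
from h import *
np.set_printoptions(suppress=True,precision=1)
c=cam('wrist'); w=lambda x,y:(x/2.9+130,y/2.9+100)
for z in (115,120,125,130,135,140,145): 
    a=atz(c,w(198,383),z);b=atz(c,w(540,383),z);e=atz(c,w(133,472),z); print(z,a,b,np.linalg.norm(a-b),'backedge',e)
E
```

```text
115 [560.2 190.5 115. ] [566.7 264.3 115. ] 74.06577376797422 backedge [581.2 171.6 115. ]
120 [558.3 191.8 120. ] [564.6 263.4 120. ] 71.89925917425225 backedge [578.6 173.4 120. ]
125 [556.3 193.  125. ] [562.4 262.5 125. ] 69.73274458053028 backedge [576.1 175.2 125. ]
130 [554.4 194.3 130. ] [560.3 261.6 130. ] 67.56622998680835 backedge [573.5 177.  130. ]
135 [552.4 195.5 135. ] [558.1 260.7 135. ] 65.39971539308634 backedge [570.9 178.8 135. ]
140 [550.5 196.8 140. ] [556.  259.8 140. ] 63.233200799364376 backedge [568.4 180.6 140. ]
145 [548.5 198.  145. ] [553.9 258.9 145. ] 61.06668620564238 backedge [565.8 182.4 145. ]
```

Emit:
{"name": "drive_tool", "arguments": {"fingers": [0.06, 0.06, 0.06], "travel": [[-0.0027, 0, 0.02], [0, 0, 0.028], [0, 0, 0]], "roll": [0, 0, 0]}}

```text
time_s: 10.02
tcp_pos: [559.8, 226.5, 65.9]
ee_rot: [-0.002, 0.044, 0.999, -0.001]
force: [-0.6, -0.2, -0.0]
gripper_width: 0.702
```

```bash
python3 - <<'E'
from h import *
plan((559.5,226.4,65),85.3)
snap('side','s11',(230,220,350,320),6)
snap('wrist','w11',(130,100,400,300),2.9)
E
```

```text
t 10.03 p [559.8 226.5  65.9] jawyaw 84.99 tilt [ 0.004 -0.002 -1.   ] F [-0.6 -0.2 -0. ] w 60.0 j [ 0.32  0.56  1.49 -0.    1.1  -1.16]
shift tool mm [ 0.3 -0.1  0.9] len 0.9 roll deg -0.31
```

View pics/s11.png

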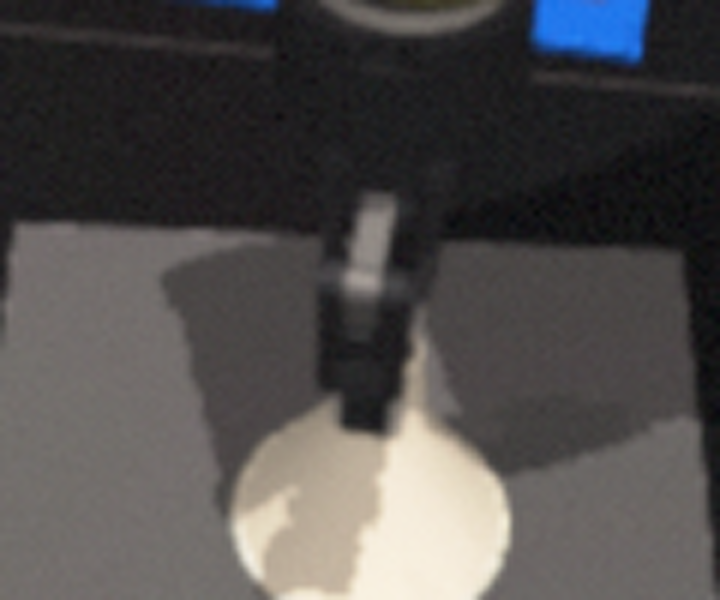

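View pics/w11.png

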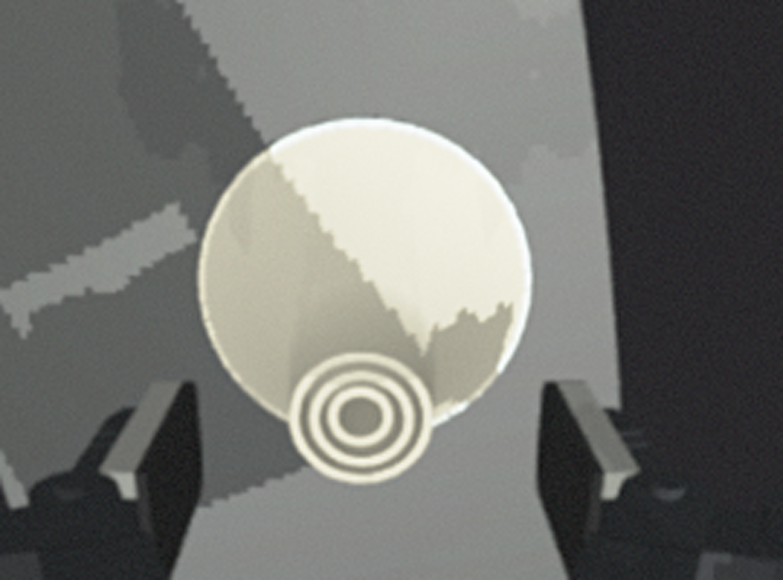

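```bash
python3 - <<'E'
from h import *
np.set_printoptions(suppress=True,precision=1)
for n,px in(('side',(291.3,291.7)),):
    C,v=ray(cam(n),px)
    for y in (256,263,271): print(y,C+v*(y-C[1])/v[1])
c=cam('wrist')
for z in (66,75,85,95): print(z,[((proj(c,(x,y,z))-[130,100])*2.9).round() for x,y in((549,196.5),(549,256.5),(571,256.5))])
E
```

```text
256 [560.9 256.   91.9]
263 [560.8 263.  100.8]
271 [560.7 271.  111. ]
66 [array([218., 318.]), array([502., 294.]), array([506., 391.])]
75 [array([210., 332.]), array([509., 307.]), array([512., 408.])]
85 [array([201., 349.]), array([517., 323.]), array([520., 428.])]
95 [array([191., 368.]), array([526., 340.]), array([529., 451.])]
```

Emit:
{"name": "drive_tool", "arguments": {"fingers": [0.06, 0.06], "travel": [[0, 0, 0.017], [0, 0, 0]], "roll": [0, 0]}}

```text
time_s: 10.38
tcp_pos: [560.2, 226.7, 49.9]
ee_rot: [-0.001, 0.044, 0.999, -0.0]
force: [-0.9, 1.3, -0.5]
gripper_width: 0.707
```

Emit:
{"name": "drive_tool", "arguments": {"fingers": [0.04, 0.038, 0.038], "travel": [[0, 0, 0], [0, 0, 0], [0, 0, 0]], "roll": [0, 0, 0]}}

```text
time_s: 10.75
tcp_pos: [560.9, 227.0, 51.4]
ee_rot: [0.0, 0.044, 0.999, 0.0]
force: [0.9, -0.2, 0.3]
gripper_width: 0.453
```

```bash
python3 - <<'E'
from h import *
plan((559.5,226.4,65),85.3)
snap('side','s12',(230,220,350,320),6)
snap('wrist','w12',(130,100,400,300),2.9)
E
```

```text
t 10.75 p [560.9 227.   51.4] jawyaw 84.99 tilt [-0.  0. -1.] F [ 0.9 -0.2  0.3] w 38.6 j [ 0.32  0.58  1.5   0.    1.07 -1.16]
shift tool mm [  1.4  -0.7 -13.6] len 13.7 roll deg -0.31
```

View pics/s12.png

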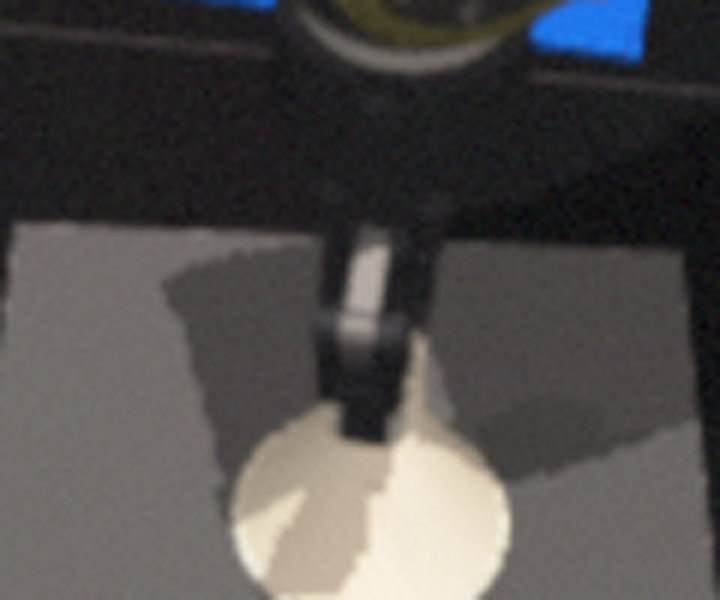

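View pics/w12.png

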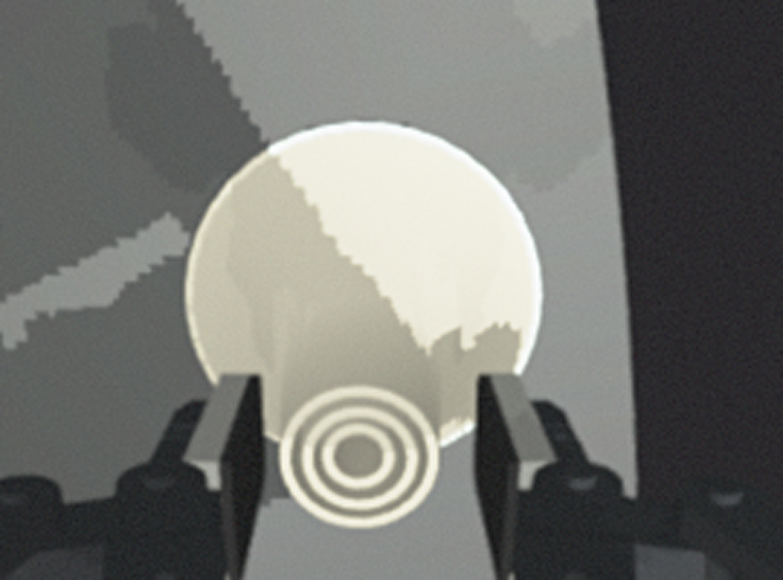

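Emit:
{"name": "drive_tool", "arguments": {"fingers": [0.038, 0.038], "travel": [[0.001, -0.001, 0.008], [0, 0, 0.003]], "roll": [0, 0]}}

```text
time_s: 11.1
tcp_pos: [559.3, 225.8, 39.2]
ee_rot: [-0.001, 0.044, 0.999, -0.0]
force: [-0.4, -0.5, 0.2]
gripper_width: 0.445
```

Emit:
{"name": "drive_tool", "arguments": {"fingers": [0.02, 0.015, 0.015], "travel": [[0, 0, 0], [0, 0, 0], [0, 0, 0]], "roll": [0, 0, 0], "force": 30}}

```text
time_s: 11.48
tcp_pos: [559.8, 226.0, 40.2]
ee_rot: [0.0, 0.044, 0.999, 0.0]
force: [-0.2, 0.2, -0.5]
gripper_width: 0.337
```

```bash
python3 - <<'E'
from h import *
plan((559.5,226.4,65),85.3)
snap('side','s13',(230,220,350,320),6)
snap('wrist','w13',(130,100,400,300),2.9)
E
```

```text
t 11.47 p [559.8 226.   40.2] jawyaw 84.99 tilt [-0.  0. -1.] F [-0.2  0.2 -0.5] w 28.8 j [ 0.32  0.59  1.51 -0.    1.04 -1.16]
shift tool mm [  0.3   0.4 -24.8] len 24.8 roll deg -0.31
```

View pics/s13.png

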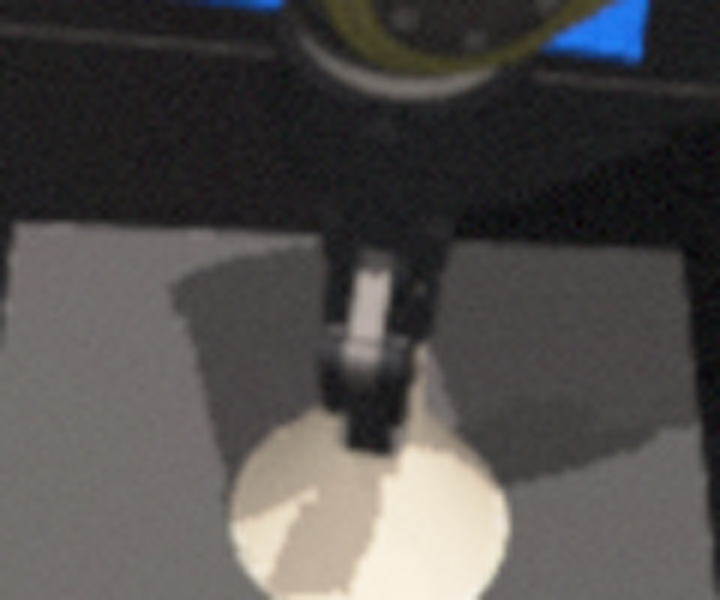

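View pics/w13.png

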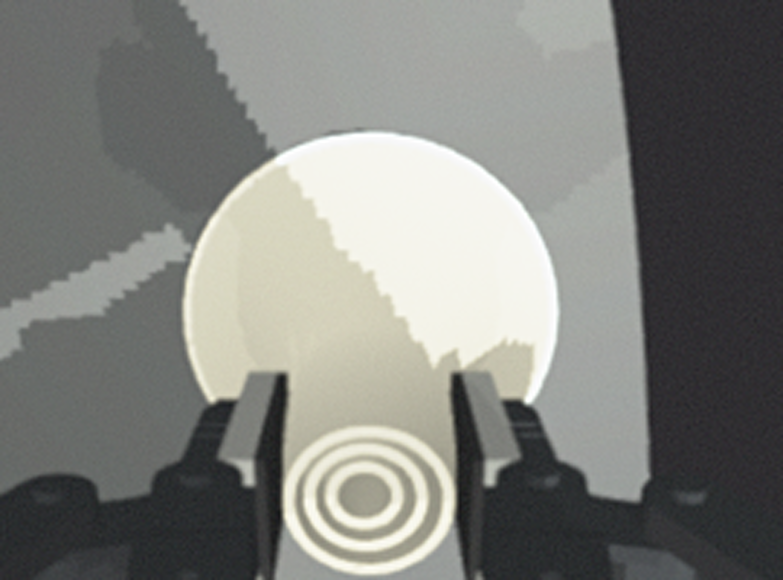

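Gripped at 28.8 mm, which matches the stem diameter about 15 mm below the tip. I'll start lifting slowly.

Emit:
{"name": "drive_tool", "arguments": {"fingers": [0.015, 0.015, 0.015, 0.015], "travel": [[0, 0, -0.008], [0, 0, -0.012], [0, 0, -0.015], [0, 0, 0]], "roll": [0, 0, 0, 0], "force": 35}}

```text
time_s: 12.08
tcp_pos: [560.5, 226.3, 77.0]
ee_rot: [0.001, 0.044, 0.999, 0.001]
force: [0.3, -0.7, -0.1]
gripper_width: 0.333
```

```bash
python3 - <<'E'
from h import *
plan((559.5,226.4,65),85.3)
snap('side','s14',(230,200,350,320),5)
E
```

```text
t 12.07 p [560.5 226.3  77. ] jawyaw 85.0 tilt [-0.003  0.001 -1.   ] F [ 0.3 -0.7 -0.1] w 28.4 j [ 0.32  0.54  1.49  0.    1.11 -1.16]
shift tool mm [ 1.  0. 12.] len 12.0 roll deg -0.3
```

View pics/s14.png

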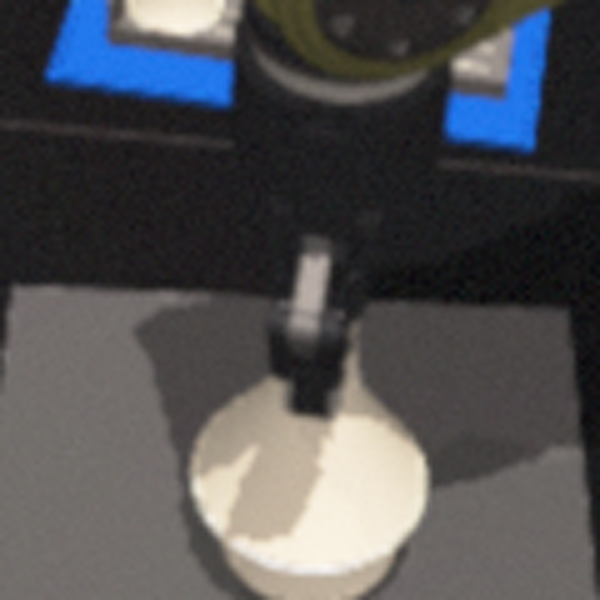

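The large funnel rises, and the medium one stays on the mat, with its rim visible below. I'll lift it clear and carry it to the large channel.

Emit:
{"name": "drive_tool", "arguments": {"fingers": [0.015, 0.015, 0.015, 0.015], "travel": [[0, 0, -0.02], [0, 0, -0.03], [0, 0, -0.03], [0, 0, 0]], "roll": [0, 0, 0, 0]}}

```text
time_s: 12.62
tcp_pos: [560.5, 226.3, 157.0]
ee_rot: [0.002, 0.044, 0.999, 0.001]
force: [-0.6, -0.0, -0.4]
gripper_width: 0.332
```

Emit:
{"name": "drive_tool", "arguments": {"fingers": [0.015, 0.015, 0.015, 0.015, 0.015, 0.015, 0.015, 0.015], "travel": [[0, -0.025, 0], [0, -0.04, 0], [0.002, -0.05, 0], [0.002, -0.05, 0], [0.002, -0.05, 0], [0.002, -0.05, 0], [0, -0.05, 0], [0, -0.05, 0]], "roll": [0, 0, 0, 0, 0, 0, 0, 0]}}

```text
time_s: 13.62
tcp_pos: [519.1, -138.3, 153.9]
ee_rot: [-0.001, 0.044, 0.999, 0.0]
force: [0.6, 0.1, -0.5]
gripper_width: 0.331
```

```bash
python3 - <<'E'
from h import *
plan((514.5,-194.5,100),85.3)
E
```

```text
t 13.62 p [ 519.1 -138.3  153.9] jawyaw 85.0 tilt [ 0.002  0.    -1.   ] F [ 0.6  0.1 -0.5] w 28.2 j [-0.33  0.32  1.62  0.    1.21 -1.81]
shift tool mm [ -0.4 -56.4  53.8] len 77.9 roll deg -0.3
```

Emit:
{"name": "drive_tool", "arguments": {"fingers": [0.015, 0.015, 0.015, 0.015, 0.015], "travel": [[0, -0.035, 0], [0, -0.021, 0.015], [0, 0, 0.025], [0, 0, 0.02], [0, 0, 0]], "roll": [0, 0, 0, 0, 0]}}

```text
time_s: 14.25
tcp_pos: [513.9, -191.7, 92.4]
ee_rot: [-0.002, 0.043, 0.999, 0.001]
force: [-0.8, -0.7, -0.9]
gripper_width: 0.331
```

```bash
python3 - <<'E'
from h import *
plan((514.5,-194.5,60),85.3)
snap('side','s15',(220,90,360,240),5)
snap('wrist','w15',(80,60,430,300),2.2)
snap('top','t15',(230,170,360,270),6)
E
```

```text
t 14.25 p [ 513.9 -191.7   92.4] jawyaw 85.02 tilt [ 0.004  0.002 -1.   ] F [-0.8 -0.7 -0.9] w 28.3 j [-0.42  0.42  1.64  0.    1.09 -1.91]
shift tool mm [-1.  -2.8 32.4] len 32.6 roll deg -0.28
```

View pics/s15.png

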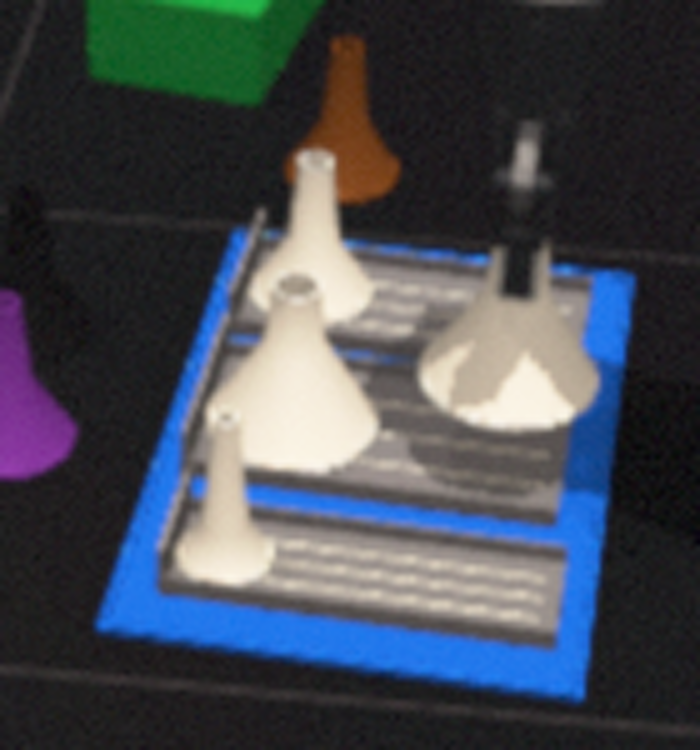

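View pics/w15.png

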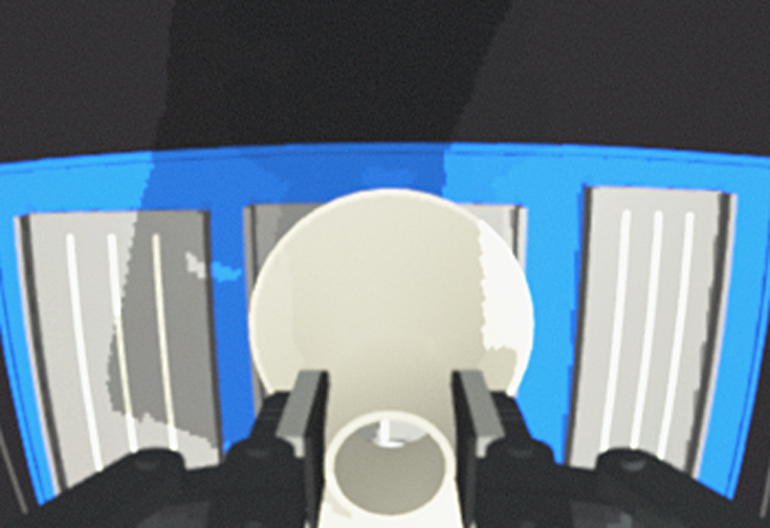

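The wrist view shows the centre stripe through the stem, so the funnel is centred over the large channel. I'll lower it.

Emit:
{"name": "drive_tool", "arguments": {"fingers": [0.015, 0.015, 0.015, 0.015], "travel": [[-0.001, -0.003, 0.02], [0, 0, 0.018], [0, 0, 0.004], [0, 0, 0]], "roll": [0, 0, 0, 0]}}

```text
time_s: 14.9
tcp_pos: [515.9, -195.7, 53.3]
ee_rot: [0.0, 0.044, 0.999, 0.0]
force: [0.2, 0.5, -0.2]
gripper_width: 0.335
```

Emit:
{"name": "drive_tool", "arguments": {"fingers": [0.015, 0.015], "travel": [[0, 0, 0.0015], [0, 0, 0.0015]], "roll": [0, 0]}}

```text
time_s: 15.15
tcp_pos: [516.0, -195.8, 50.5]
ee_rot: [0.0, 0.044, 0.999, -0.0]
force: [-0.1, -0.3, 0.3]
gripper_width: 0.334
```

Emit:
{"name": "drive_tool", "arguments": {"fingers": [0.015, 0.015], "travel": [[0, 0, 0.0015], [0, 0, 0.0015]], "roll": [0, 0]}}

```text
time_s: 15.4
tcp_pos: [515.8, -195.8, 47.0]
ee_rot: [0.0, 0.044, 0.999, -0.0]
force: [-0.3, -0.4, -1.0]
gripper_width: 0.328
```

Emit:
{"name": "drive_tool", "arguments": {"fingers": [0.015, 0.015], "travel": [[0, 0, 0.0015], [0, 0, 0.001]], "roll": [0, 0]}}

```text
time_s: 15.65
tcp_pos: [515.7, -195.8, 44.5]
ee_rot: [-0.0, 0.044, 0.999, 0.0]
force: [-0.5, -0.5, -0.4]
gripper_width: 0.335
```

Emit:
{"name": "drive_tool", "arguments": {"fingers": [0.015, 0.015], "travel": [[0, 0, 0.001], [0, 0, 0.001]], "roll": [0, 0]}}

```text
time_s: 15.9
tcp_pos: [515.8, -195.8, 42.5]
ee_rot: [-0.0, 0.044, 0.999, 0.0]
force: [-0.4, -0.6, -1.0]
gripper_width: 0.332
```

```bash
python3 - <<'E'
from h import *
plan((514.5,-194.5,60),85.3)
snap('side','s16',(220,90,360,240),5)
E
```

```text
t 15.9 p [ 515.8 -195.8   42.5] jawyaw 85.0 tilt [ 0.  0. -1.] F [-0.4 -0.6 -1. ] w 28.4 j [-0.43  0.49  1.66 -0.    0.99 -1.91]
shift tool mm [  1.4   1.2 -17.5] len 17.6 roll deg -0.3
```

View pics/s16.png

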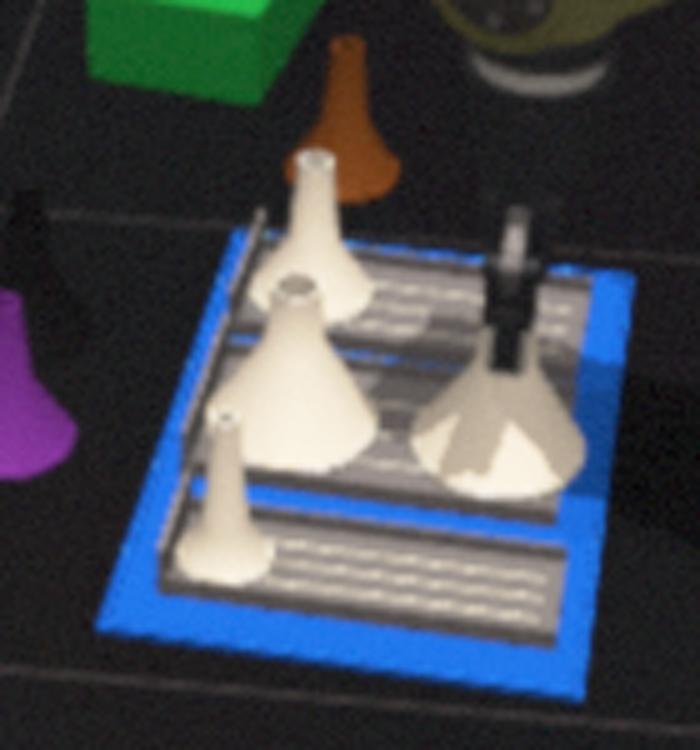

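Emit:
{"name": "drive_tool", "arguments": {"fingers": [0.015, 0.015], "travel": [[0, 0, 0.001], [0, 0, 0.001]], "roll": [0, 0]}}

```text
time_s: 16.2
tcp_pos: [516.2, -195.8, 42.1]
ee_rot: [0.001, 0.044, 0.999, -0.0]
force: [-10.5, 5.4, 25.1]
gripper_width: 0.333
```

Emit:
{"name": "drive_tool", "arguments": {"fingers": [0.015, 0.015], "travel": [[0, 0, 0.001], [0, 0, 0.001]], "roll": [0, 0]}}

```text
time_s: 16.45
tcp_pos: [516.4, -195.8, 41.9]
ee_rot: [0.001, 0.044, 0.999, -0.0]
force: [-18.5, 10.3, 48.0]
gripper_width: 0.329
```

```bash
python3 - <<'E'
from h import *
s=cam('side')
th=np.linspace(0,6.28,200)
for z in (7,9,11): 
    P=np.array([proj(s,(515.2+45*np.cos(t),-195.5+45*np.sin(t),z)) for t in th]); print(z,P[:,1].max(),P[:,0].min(),P[:,0].max())
print(proj(s,(515.2,-195.5,99)))
E
```

```text
7 189.98470986603343 302.70697562942416 336.2617541001576
9 189.40185591918788 302.7509910346694 336.3387649164345
11 188.81783412774013 302.7950921369503 336.4159263798579
[322.34704775 151.41098924]
```

Touchdown at TCP z of about 42.2, and the contact is very stiff. I'll back the command off before sliding.

Emit:
{"name": "drive_tool", "arguments": {"fingers": [0.015, 0.015], "travel": [[0, 0, -0.0035], [0, 0, 0]], "roll": [0, 0]}}

```text
time_s: 16.7
tcp_pos: [516.0, -195.8, 42.4]
ee_rot: [0.0, 0.044, 0.999, -0.0]
force: [1.4, 2.0, 5.5]
gripper_width: 0.334
```

Emit:
{"name": "drive_tool", "arguments": {"fingers": [0.015, 0.015, 0.015, 0.015], "travel": [[-0.004, 0, -0.0004], [-0.006, 0, 0], [-0.005, 0, 0], [-0.002, 0, 0]], "roll": [0, 0, 0, 0]}}

```text
time_s: 17.2
tcp_pos: [532.4, -197.3, 45.3]
ee_rot: [-0.001, 0.043, 0.999, -0.0]
force: [-26.2, 7.9, 48.5]
gripper_width: 0.335
```

Emit:
{"name": "drive_tool", "arguments": {"fingers": [0.015, 0.015], "travel": [[-0.001, 0, 0], [-0.001, 0, 0]], "roll": [0, 0]}}

```text
time_s: 17.45
tcp_pos: [534.4, -197.7, 44.0]
ee_rot: [-0.0, 0.044, 0.999, -0.0]
force: [-15.7, 3.2, 28.3]
gripper_width: 0.332
```

Emit:
{"name": "drive_tool", "arguments": {"fingers": [0.015, 0.015], "travel": [[-0.001, 0, 0], [0, 0, 0]], "roll": [0, 0]}}

```text
time_s: 17.7
tcp_pos: [535.4, -197.8, 44.4]
ee_rot: [-0.0, 0.044, 0.999, -0.0]
force: [-16.6, 4.0, 29.6]
gripper_width: 0.33
```

```bash
python3 - <<'E'
from h import *
plan((536.6,-196.5,60),85.3)
snap('side','s17',(220,90,360,240),5)
snap('top','t17',(230,170,360,270),6)
E
```

```text
t 17.7 p [ 535.4 -197.8   44.4] jawyaw 85.0 tilt [ 0.001 -0.    -1.   ] F [-16.6   4.   29.6] w 28.2 j [-0.42  0.52  1.61 -0.    1.01 -1.9 ]
shift tool mm [ -1.    1.4 -15.6] len 15.7 roll deg -0.3
```

View pics/s17.png

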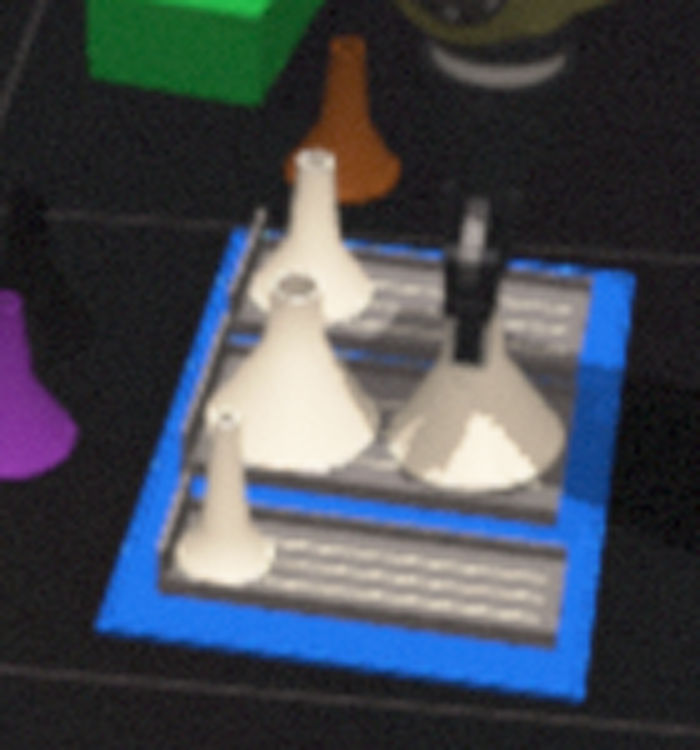

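View pics/t17.png

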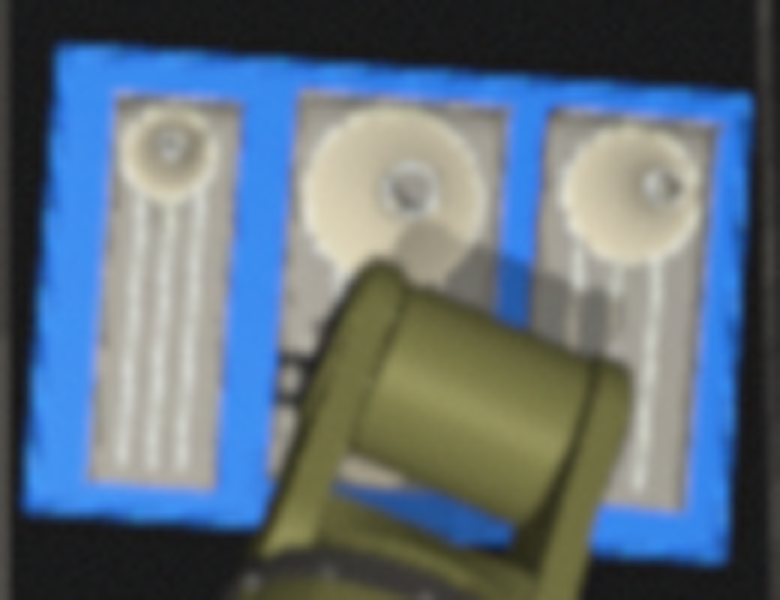

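Emit:
{"name": "drive_tool", "arguments": {"fingers": [0.015, 0.015], "travel": [[0, 0, -0.001], [0, 0, -0.0005]], "roll": [0, 0]}}

```text
time_s: 18.05
tcp_pos: [535.4, -197.7, 44.8]
ee_rot: [-0.0, 0.044, 0.999, -0.0]
force: [-9.4, 1.4, 13.5]
gripper_width: 0.333
```

```bash
python3 - <<'E'
from h import *
plan((536.6,-196.5,60),85.3)
snap('wrist','w18',(80,60,430,300),2.2)
E
```

```text
t 18.05 p [ 535.4 -197.7   44.8] jawyaw 84.99 tilt [ 0.001 -0.    -1.   ] F [-9.4  1.4 13.5] w 28.4 j [-0.42  0.52  1.61 -0.    1.01 -1.9 ]
shift tool mm [ -1.1   1.3 -15.2] len 15.3 roll deg -0.31
```

View pics/w18.png

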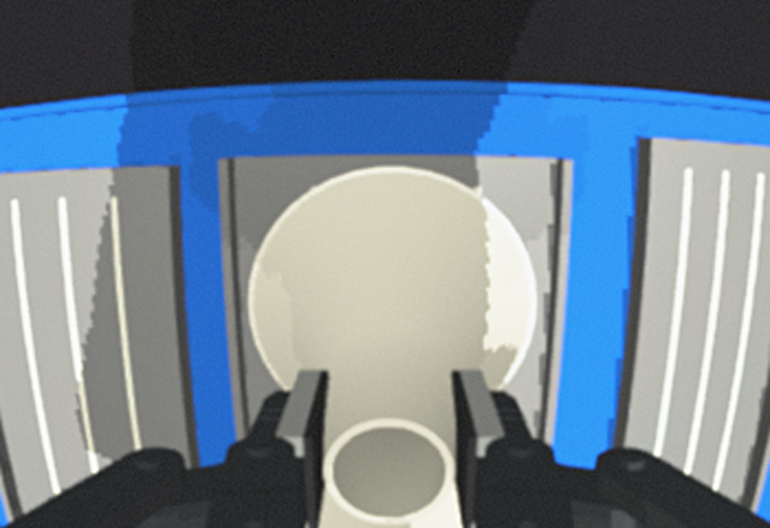

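The funnel was dragged into a slight pitch by the downward load. I'll release it so it settles flat, then regrip it without downward load.

Emit:
{"name": "drive_tool", "arguments": {"fingers": [0.015, 0.04, 0.04, 0.04], "travel": [[0, 0, -0.001], [0, 0, 0], [0, 0, 0], [0, 0, 0]], "roll": [0, 0, 0, 0]}}

```text
time_s: 18.6
tcp_pos: [535.6, -197.5, 44.7]
ee_rot: [-0.0, 0.044, 0.999, 0.0]
force: [-0.1, 0.2, 0.1]
gripper_width: 0.468
```

```bash
python3 - <<'E'
from h import *
import pickle
plan((536.6,-196.5,60),85.3)
snap('wrist','w19',(80,60,430,300),2.2);snap('side','s19',(220,90,360,240),5)
pickle.dump(cam('wrist'),open('c19.pkl','wb'))
E
```

```text
t 18.6 p [ 535.6 -197.5   44.7] jawyaw 85.0 tilt [ 0.  0. -1.] F [-0.1  0.2  0.1] w 39.9 j [-0.42  0.52  1.61 -0.    1.01 -1.9 ]
shift tool mm [ -0.9   1.1 -15.3] len 15.4 roll deg -0.3
```

View pics/w19.png

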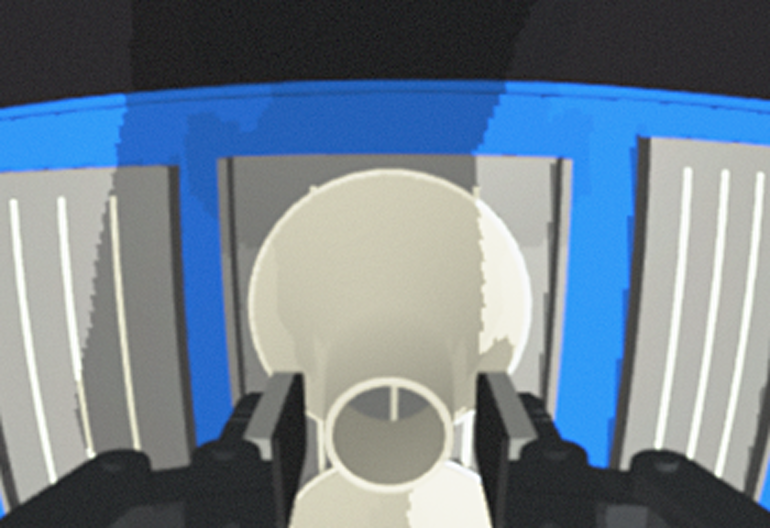

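View pics/s19.png

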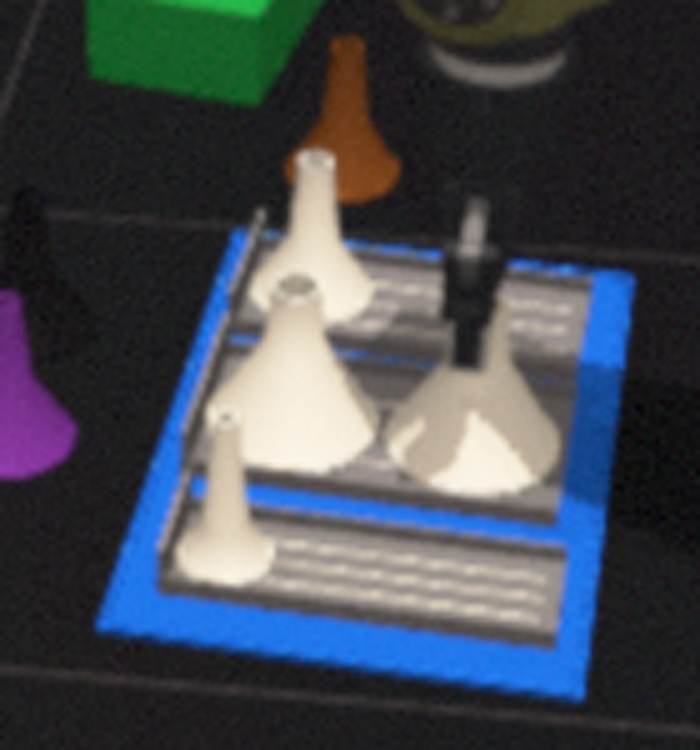

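```bash
python3 - <<'E'
from h import *
import pickle
np.set_printoptions(suppress=True,precision=1)
c=pickle.load(open('c19.pkl','rb'))
w=lambda x,y:(x/2.2+80,y/2.2+60)
print(atz(c,w(389,433),99), 'edge -x',atz(c,w(388,169),12),'L/R',atz(c,w(249,300),12),atz(c,w(531,300),12))
print('stripe/walls', atz(c,w(220,158),19),atz(c,w(575,158),19))
E
```

```text
[ 529.2 -196.6   99. ] edge -x [ 484.5 -193.    12. ] L/R [ 522.1 -241.7   12. ] [ 530.1 -150.4   12. ]
stripe/walls [ 475.4 -243.2   19. ] [ 484.6 -136.    19. ]
```

The funnel now stands upright at (529.2, -196.6), about 7.5 mm short. I'll regrip it centred, unload it by 1–1.5 mm and bring it to contact.

Emit:
{"name": "drive_tool", "arguments": {"fingers": [0.04, 0.015, 0.015, 0.015, 0.015], "travel": [[0.006, 0, 0], [0, 0, 0], [0, 0, 0], [0, 0, 0], [0, 0, -0.0015]], "roll": [0, 0, 0, 0, 0], "force": 30}}

```text
time_s: 19.32
tcp_pos: [529.7, -197.0, 46.4]
ee_rot: [0.0, 0.044, 0.999, 0.0]
force: [0.7, 0.3, -1.4]
gripper_width: 0.332
```

Emit:
{"name": "drive_tool", "arguments": {"fingers": [0.015, 0.015, 0.015, 0.015], "travel": [[-0.003, 0, 0], [-0.003, 0, 0], [0, 0, 0], [0, 0, 0]], "roll": [0, 0, 0, 0]}}

```text
time_s: 19.82
tcp_pos: [535.6, -197.5, 46.4]
ee_rot: [-0.0, 0.044, 0.999, 0.0]
force: [-0.1, -0.2, -1.1]
gripper_width: 0.328
```

Emit:
{"name": "drive_tool", "arguments": {"fingers": [0.015, 0.015], "travel": [[-0.001, 0, 0], [0, 0, 0]], "roll": [0, 0]}}

```text
time_s: 20.08
tcp_pos: [536.7, -197.6, 46.5]
ee_rot: [0.0, 0.044, 0.999, -0.0]
force: [-0.4, 0.1, -1.6]
gripper_width: 0.33
```

```bash
python3 - <<'E'
from h import *
plan((536.6,-196.5,60),85.3)
snap('side','s20',(250,110,350,210),7)
E
```

```text
t 20.07 p [ 536.7 -197.6   46.5] jawyaw 84.99 tilt [-0. -0. -1.] F [-0.4  0.1 -1.6] w 28.2 j [-0.42  0.52  1.6  -0.    1.02 -1.9 ]
shift tool mm [  0.2   1.1 -13.5] len 13.6 roll deg -0.31
```

View pics/s20.png

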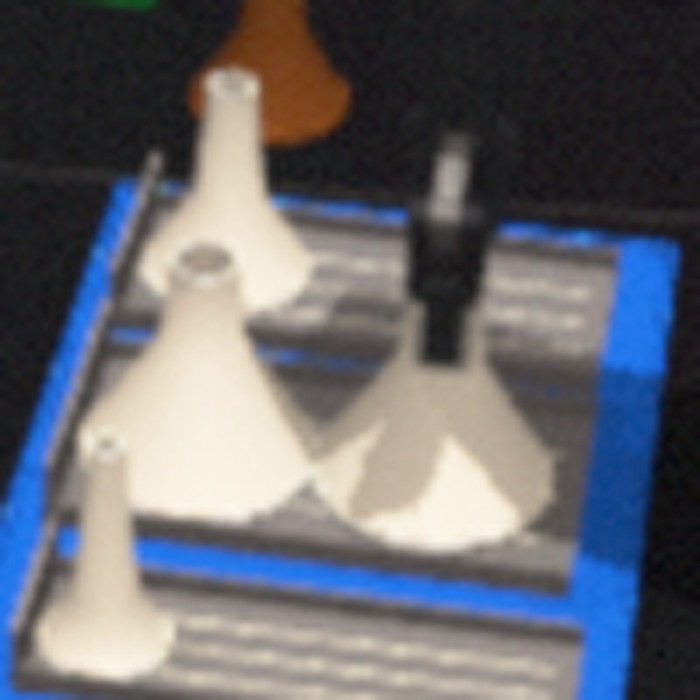

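The rims visibly meet at (315,470). I'll nudge 1 mm more, lower and release.

Emit:
{"name": "drive_tool", "arguments": {"fingers": [0.015, 0.015, 0.015], "travel": [[-0.001, 0, 0], [0, 0, 0.0012], [0, 0, 0]], "roll": [0, 0, 0]}}

```text
time_s: 20.5
tcp_pos: [537.6, -197.7, 45.2]
ee_rot: [-0.0, 0.044, 0.999, 0.0]
force: [-0.0, -0.6, -1.0]
gripper_width: 0.332
```

Emit:
{"name": "drive_tool", "arguments": {"fingers": [0.04, 0.05, 0.05, 0.05, 0.06, 0.06, 0.06], "travel": [[0, 0, 0], [0, 0, 0], [0, 0, 0], [0, 0, -0.03], [0, 0, -0.05], [0.04, 0, -0.03], [0.03, 0, 0]], "roll": [0, 0, 0, 0, 0, 0, 0]}}

```text
time_s: 21.38
tcp_pos: [467.7, -191.8, 157.5]
ee_rot: [0.002, 0.044, 0.999, -0.001]
force: [0.8, -0.3, -0.6]
gripper_width: 0.705
```

```bash
python3 - <<'E'
from h import *
plan((559.5,226.4,120),85.3)
snap('side','s21',(250,110,350,210),7)
E
```

```text
t 21.38 p [ 467.7 -191.8  157.5] jawyaw 85.0 tilt [-0.004 -0.002 -1.   ] F [ 0.8 -0.3 -0.6] w 60.2 j [-0.46  0.24  1.7  -0.    1.19 -1.95]
shift tool mm [-54.9 424.7  37.1] len 429.8 roll deg -0.3
```

View pics/s21.png

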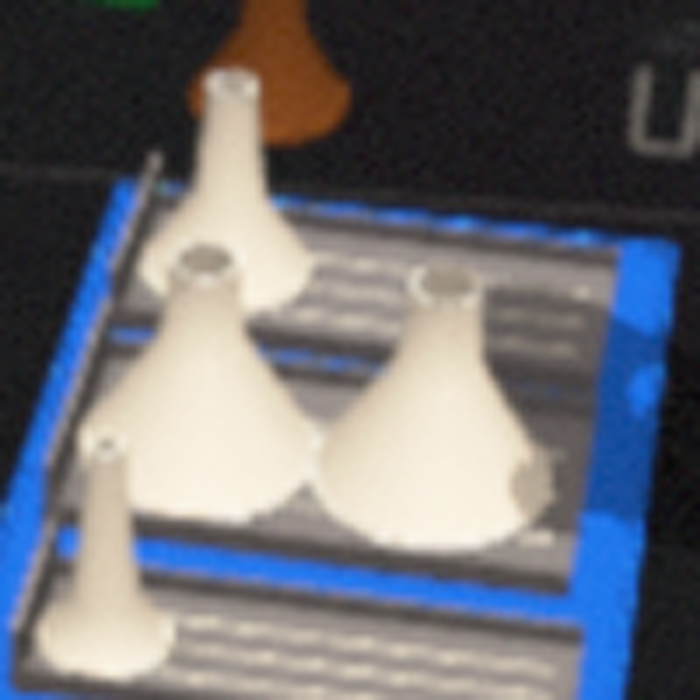

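The large funnel stands free and touching. Next is the medium.

Emit:
{"name": "drive_tool", "arguments": {"fingers": [0.045, 0.045, 0.045, 0.045, 0.045, 0.045, 0.045, 0.045], "travel": [[-0.005, 0.05, 0], [-0.005, 0.055, 0], [-0.005, 0.055, 0], [-0.005, 0.055, 0], [-0.005, 0.055, 0], [-0.005, 0.055, 0], [-0.005, 0.055, 0], [-0.005, 0.045, 0]], "roll": [0, 0, 0, 0, 0, 0, 0, 0]}}

```text
time_s: 22.42
tcp_pos: [544.9, 230.5, 155.2]
ee_rot: [0.0, 0.043, 0.999, 0.0]
force: [0.7, -0.3, 0.1]
gripper_width: 0.523
```

```bash
python3 - <<'E'
from h import *
plan((559.5,226.4,100),85.3)
E
```

```text
t 22.43 p [544.9 230.5 155.2] jawyaw 85.04 tilt [-0.  0. -1.] F [ 0.7 -0.3  0.1] w 44.7 j [ 0.34  0.43  1.45  0.    1.25 -1.15]
shift tool mm [-14.9  -2.8  55.2] len 57.3 roll deg -0.26
```

Emit:
{"name": "drive_tool", "arguments": {"fingers": [0.045, 0.045, 0.045, 0.045], "travel": [[-0.015, -0.003, 0], [0, 0, 0.025], [0, 0, 0.03], [0, 0, 0]], "roll": [0, 0, 0, 0]}}

```text
time_s: 22.92
tcp_pos: [558.8, 222.8, 98.4]
ee_rot: [-0.002, 0.044, 0.999, -0.001]
force: [0.5, 0.3, 0.5]
gripper_width: 0.528
```

```bash
python3 - <<'E'
from h import *
import pickle
plan((559.5,226.4,38),85.3)
pickle.dump(cam('wrist'),open('c22.pkl','wb'))
snap('wrist','w22',(130,100,400,300),2.9)
E
```

```text
t 22.93 p [558.8 222.8  98.4] jawyaw 84.95 tilt [ 0.004 -0.002 -1.   ] F [0.5 0.3 0.5] w 45.1 j [ 0.32  0.52  1.47 -0.    1.16 -1.16]
shift tool mm [-0.7  3.7 60.4] len 60.5 roll deg -0.35
```

View pics/w22.png

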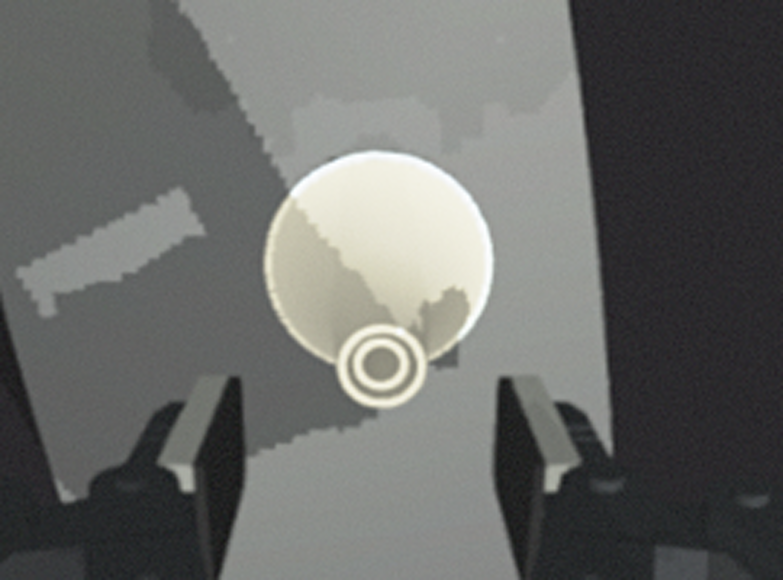

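```bash
python3 - <<'E'
from h import *
import pickle
np.set_printoptions(suppress=True,precision=1)
c=pickle.load(open('c22.pkl','rb')); p=atz(c,(381/2.9+130,365/2.9+100),96); print(p)
plan((p[0],p[1],32))
E
```

```text
[559.9 225.9  96. ]
t 22.98 p [559.6 223.2 100.2] jawyaw 84.95 tilt [ 0. -0. -1.] F [0.1 0.7 0.1] w 45.2 j [ 0.3  0.5  1.5 -0.   1.2 -1.2]
shift tool mm [-0.2  2.7 68.2] len 68.3 roll deg 0
```

Emit:
{"name": "drive_tool", "arguments": {"fingers": [0.045, 0.045, 0.045, 0.045, 0.045], "travel": [[0, 0.003, 0], [0, 0, 0.025], [0, 0, 0.03], [0, 0, 0.013], [0, 0, 0]], "roll": [0, 0, 0, 0, 0]}}

```text
time_s: 23.6
tcp_pos: [560.0, 227.0, 32.6]
ee_rot: [-0.0, 0.044, 0.999, -0.0]
force: [0.9, -0.6, 0.3]
gripper_width: 0.528
```

Emit:
{"name": "drive_tool", "arguments": {"fingers": [0.03, 0.01, 0.01, 0.01], "travel": [[0, 0, 0], [0, 0, 0], [0, 0, 0], [0, 0, 0]], "roll": [0, 0, 0, 0], "force": 25}}

```text
time_s: 24.1
tcp_pos: [560.6, 227.0, 33.6]
ee_rot: [0.001, 0.044, 0.999, 0.0]
force: [0.0, -2.3, 6.7]
gripper_width: 0.271
```

```bash
python3 - <<'E'
from h import *
plan((559.5,226.4,38),85.3)
snap('wrist','w23',(130,100,400,300),2.9)
E
```

```text
t 24.1 p [560.6 227.   33.6] jawyaw 84.99 tilt [-0.002  0.001 -1.   ] F [ 0.  -2.3  6.7] w 23.1 j [ 0.32  0.6   1.51 -0.    1.03 -1.16]
shift tool mm [ 1.  -0.7 -4.4] len 4.6 roll deg -0.31
```

View pics/w23.png

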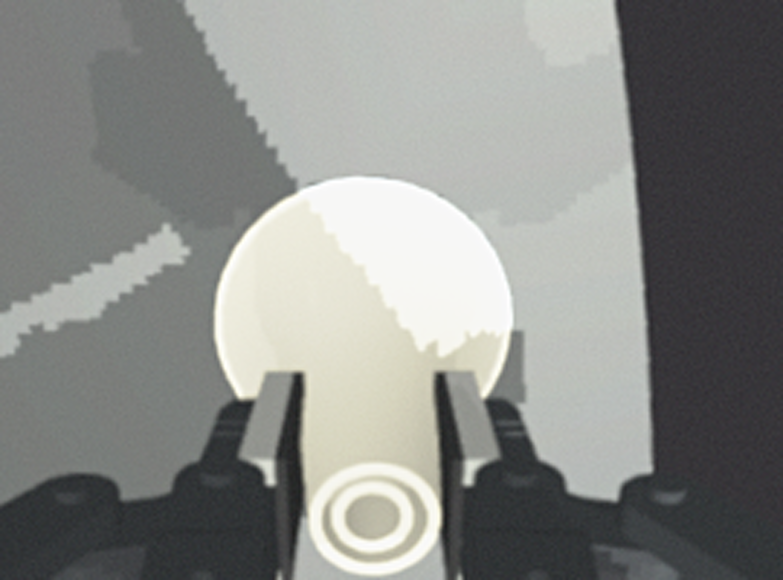

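Emit:
{"name": "drive_tool", "arguments": {"fingers": [0.01, 0.01, 0.01, 0.01, 0.01, 0.01], "travel": [[0, 0, -0.006], [0, 0, -0.012], [0, 0, -0.025], [0, 0, -0.035], [0, 0, -0.035], [0, 0, 0]], "roll": [0, 0, 0, 0, 0, 0]}}

```text
time_s: 24.9
tcp_pos: [561.0, 227.5, 148.9]
ee_rot: [0.003, 0.044, 0.999, 0.001]
force: [0.6, -0.4, -0.5]
gripper_width: 0.265
```

```bash
python3 - <<'E'
from h import *
plan((535,-317,140),85.3)
snap('side','s24',(220,190,370,320),5)
E
```

```text
t 24.9 p [561.  227.5 148.9] jawyaw 85.0 tilt [-0.005  0.002 -1.   ] F [ 0.6 -0.4 -0.5] w 22.7 j [ 0.32  0.47  1.42  0.    1.25 -1.16]
shift tool mm [ -21.5 -544.7    7.8] len 545.2 roll deg -0.3
```

View pics/s24.png

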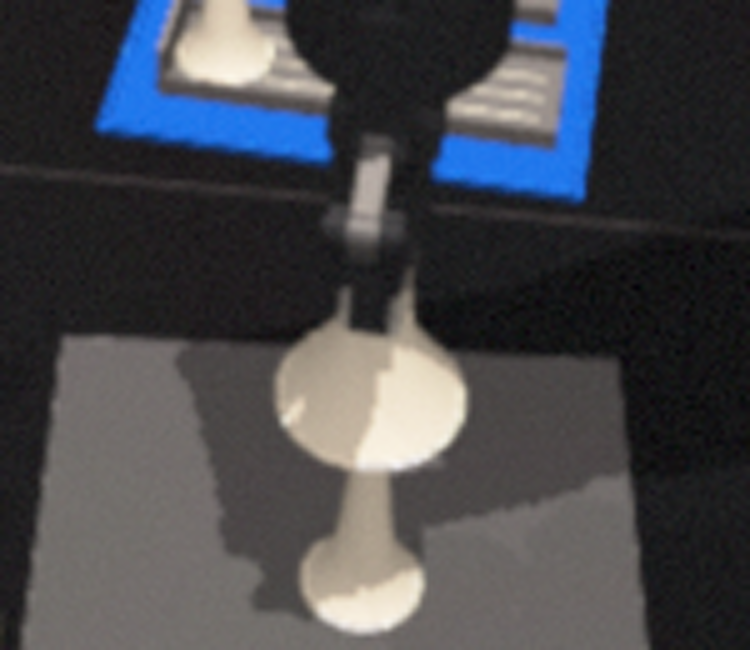

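The medium is up and the small stands on the mat at (365,580). I'll carry the medium over to its channel.

Emit:
{"name": "drive_tool", "arguments": {"fingers": [0.01, 0.01, 0.01, 0.01, 0.01, 0.01, 0.01, 0.01], "travel": [[0, -0.01, -0.025], [0, -0.04, -0.003], [-0.002, -0.055, 0], [-0.002, -0.055, 0], [-0.002, -0.055, 0], [-0.002, -0.055, 0], [-0.002, -0.055, 0], [-0.002, -0.055, 0]], "roll": [0, 0, 0, 0, 0, 0, 0, 0]}}

```text
time_s: 25.95
tcp_pos: [537.8, -154.2, 172.4]
ee_rot: [-0.001, 0.044, 0.999, 0.0]
force: [0.9, -0.6, -0.5]
gripper_width: 0.267
```

```bash
python3 - <<'E'
from h import *
plan((544,-315.5,140),85.3)
E
```

```text
t 25.95 p [ 537.8 -154.2  172.4] jawyaw 85.0 tilt [ 0.002  0.001 -1.   ] F [ 0.9 -0.6 -0.5] w 22.8 j [-0.34  0.35  1.53  0.    1.26 -1.83]
shift tool mm [ -20.3 -160.2   32.3] len 164.7 roll deg -0.3
```

Emit:
{"name": "drive_tool", "arguments": {"fingers": [0.01, 0.01, 0.01, 0.01, 0.01], "travel": [[-0.005, -0.05, 0], [-0.006, -0.055, 0], [-0.005, -0.04, 0], [-0.004, -0.015, 0], [0, 0, 0]], "roll": [0, 0, 0, 0, 0]}}

```text
time_s: 26.58
tcp_pos: [544.4, -313.6, 172.3]
ee_rot: [-0.001, 0.044, 0.999, 0.0]
force: [0.2, 0.5, -0.8]
gripper_width: 0.268
```

```bash
python3 - <<'E'
from h import *
plan((544,-315.5,50),85.3)
E
```

```text
t 26.57 p [ 544.4 -313.6  172.3] jawyaw 84.96 tilt [ 0.001  0.001 -1.   ] F [ 0.2  0.5 -0.8] w 22.9 j [-0.58  0.5   1.32  0.    1.33 -2.06]
shift tool mm [  0.   -2.  122.3] len 122.3 roll deg -0.34
```

Emit:
{"name": "drive_tool", "arguments": {"fingers": [0.01, 0.01, 0.01, 0.01, 0.01, 0.01], "travel": [[0, -0.002, 0.025], [0, 0, 0.035], [0, 0, 0.03], [0, 0, 0.02], [0, 0, 0.01], [0, 0, 0]], "roll": [0, 0, 0, 0, 0, 0]}}

```text
time_s: 27.32
tcp_pos: [544.5, -315.4, 53.3]
ee_rot: [-0.0, 0.043, 0.999, 0.0]
force: [0.1, -0.6, -0.2]
gripper_width: 0.267
```

```bash
python3 - <<'E'
from h import *
import pickle
plan((544,-315.5,37.5),85.3)
pickle.dump(cam('wrist'),open('c25.pkl','wb'))
snap('wrist','w25',(80,60,430,300),2.2)
snap('side','s25',(250,90,360,190),7)
E
```

```text
t 27.32 p [ 544.5 -315.4   53.3] jawyaw 85.02 tilt [ 0.  0. -1.] F [ 0.1 -0.6 -0.2] w 22.8 j [-0.58  0.62  1.42  0.    1.1  -2.07]
shift tool mm [ 0.5 -0.2 15.8] len 15.8 roll deg -0.28
```

View pics/w25.png

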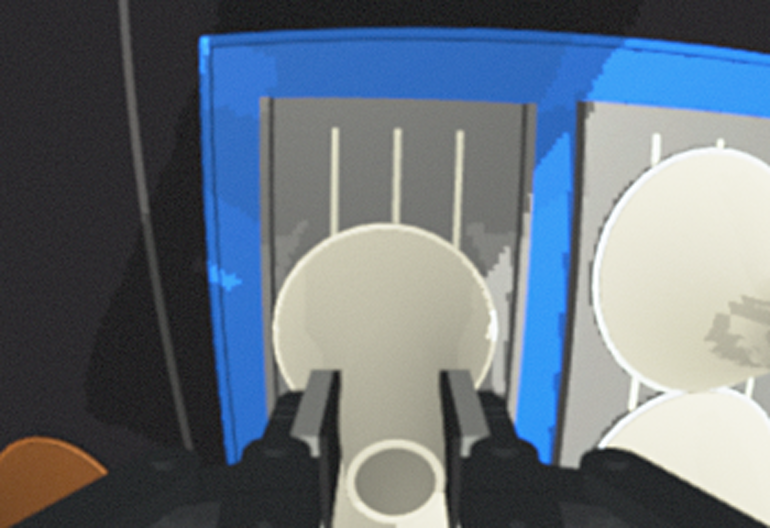

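View pics/s25.png

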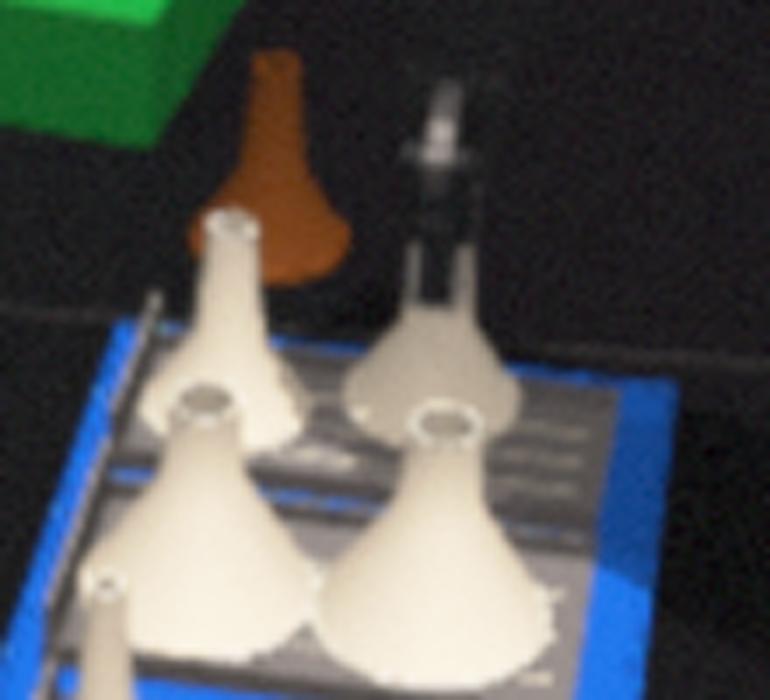

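```bash
python3 - <<'E'
from h import *
import pickle
np.set_printoptions(suppress=True,precision=1)
c=pickle.load(open('c25.pkl','rb')); w=lambda x,y:(x/2.2+80,y/2.2+60)
print('rim L/R',atz(c,w(274,325),28),atz(c,w(497,325),28)); print('tip',atz(c,w(396,480),116))
print('stripe',atz(c,w(397,130),7),atz(c,w(396,220),7)); print('walls',atz(c,w(263,98),19),atz(c,w(535,102),19))
print('stripeL/R',atz(c,w(335,130),7),atz(c,w(460,130),7))
E
```

```text
rim L/R [ 537.9 -350.8   28. ] [ 544. -281.   28.]
tip [ 543.9 -313.7  116. ]
stripe [ 481.7 -307.     7. ] [ 511.4 -309.9    7. ]
walls [ 467.3 -347.6   19. ] [ 475.7 -263.4   19. ]
stripeL/R [ 479.8 -327.2    7. ] [ 483.3 -286.5    7. ]
```

Emit:
{"name": "drive_tool", "arguments": {"fingers": [0.01, 0.01, 0.01, 0.01], "travel": [[0, 0.002, 0.009], [0, 0, 0.005], [0, 0, 0.001], [0, 0, 0]], "roll": [0, 0, 0, 0]}}

```text
time_s: 27.92
tcp_pos: [544.6, -313.8, 38.3]
ee_rot: [0.0, 0.044, 0.999, -0.0]
force: [-0.2, -0.1, -1.4]
gripper_width: 0.263
```

Emit:
{"name": "drive_tool", "arguments": {"fingers": [0.01, 0.01], "travel": [[0, 0, 0.0008], [0, 0, 0]], "roll": [0, 0]}}

```text
time_s: 28.18
tcp_pos: [544.6, -313.8, 37.6]
ee_rot: [0.0, 0.044, 0.999, -0.0]
force: [1.1, -0.4, -1.6]
gripper_width: 0.266
```

Emit:
{"name": "drive_tool", "arguments": {"fingers": [0.01, 0.01], "travel": [[0, 0, 0.0008], [0, 0, 0]], "roll": [0, 0]}}

```text
time_s: 28.42
tcp_pos: [544.7, -313.9, 36.9]
ee_rot: [0.0, 0.044, 0.999, -0.0]
force: [0.7, -1.2, 2.1]
gripper_width: 0.27
```

Touchdown at 36.9. I'll unload slightly and slide back.

Emit:
{"name": "drive_tool", "arguments": {"fingers": [0.01, 0.01, 0.01, 0.01, 0.01, 0.01], "travel": [[0, 0, -0.001], [-0.004, 0, 0], [-0.004, 0, 0], [-0.003, 0, 0], [-0.001, 0, 0], [0, 0, 0]], "roll": [0, 0, 0, 0, 0, 0]}}

```text
time_s: 29.18
tcp_pos: [556.5, -314.8, 37.6]
ee_rot: [-0.0, 0.044, 0.999, 0.0]
force: [-0.8, -0.6, -0.9]
gripper_width: 0.263
```

Emit:
{"name": "drive_tool", "arguments": {"fingers": [0.01, 0.01], "travel": [[-0.0015, 0, 0], [-0.0015, 0, 0]], "roll": [0, 0]}}

```text
time_s: 29.42
tcp_pos: [559.6, -315.1, 37.8]
ee_rot: [0.0, 0.044, 0.999, -0.0]
force: [-0.2, 0.4, 0.2]
gripper_width: 0.27
```

```bash
python3 - <<'E'
from h import *
plan((559.6,-315.5,37.5),85.3)
snap('side','s26',(250,90,360,190),7)
E
```

```text
t 29.43 p [ 559.6 -315.1   37.8] jawyaw 84.99 tilt [-0. -0. -1.] F [-0.2  0.4  0.2] w 23.0 j [-0.57  0.67  1.38 -0.    1.09 -2.05]
shift tool mm [-0.1 -0.4  0.3] len 0.5 roll deg -0.31
```

View pics/s26.png

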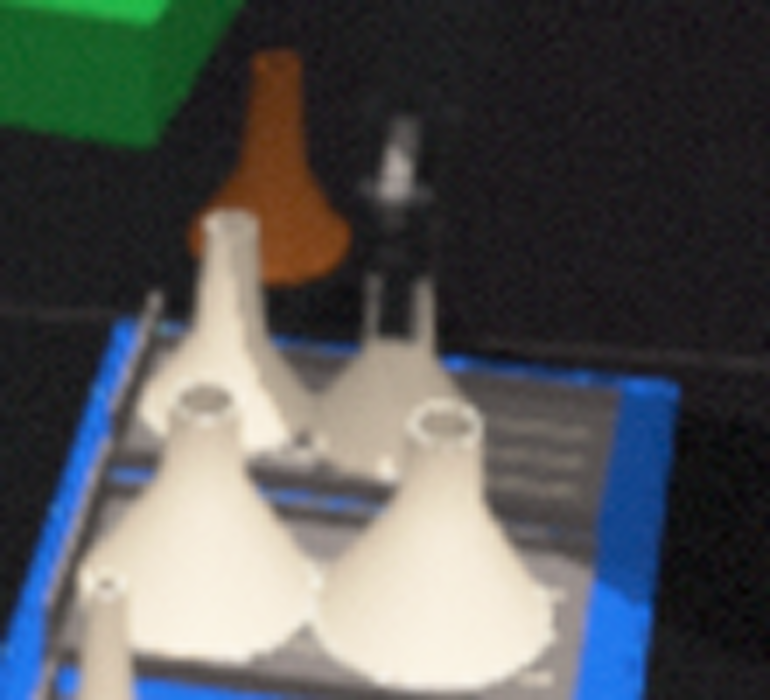

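Emit:
{"name": "drive_tool", "arguments": {"fingers": [0.01, 0.01, 0.01], "travel": [[-0.001, 0, 0], [-0.001, 0, 0], [0, 0, 0]], "roll": [0, 0, 0]}}

```text
time_s: 29.85
tcp_pos: [561.6, -315.2, 37.7]
ee_rot: [0.0, 0.044, 0.999, -0.0]
force: [0.1, 0.2, -0.5]
gripper_width: 0.267
```

Emit:
{"name": "drive_tool", "arguments": {"fingers": [0.01, 0.03, 0.04, 0.04, 0.045, 0.045, 0.045, 0.045], "travel": [[0, 0, 0.0007], [0, 0, 0], [0, 0, 0], [0, 0, 0], [0, 0, -0.03], [0, 0, -0.05], [0.04, 0, -0.04], [0.03, 0, 0]], "roll": [0, 0, 0, 0, 0, 0, 0, 0]}}

```text
time_s: 30.85
tcp_pos: [491.8, -309.7, 160.4]
ee_rot: [0.002, 0.044, 0.999, -0.002]
force: [0.9, -0.7, -0.5]
gripper_width: 0.532
```

```bash
python3 - <<'E'
from h import *
plan((559.5,226.4,150),85.3)
snap('side','s27',(250,90,360,190),7)
E
```

```text
t 30.85 p [ 491.8 -309.7  160.4] jawyaw 85.0 tilt [-0.005 -0.003 -1.   ] F [ 0.9 -0.7 -0.5] w 45.4 j [-0.62  0.4   1.49 -0.    1.25 -2.11]
shift tool mm [-20.7 539.9   8.9] len 540.4 roll deg -0.3
```

View pics/s27.png

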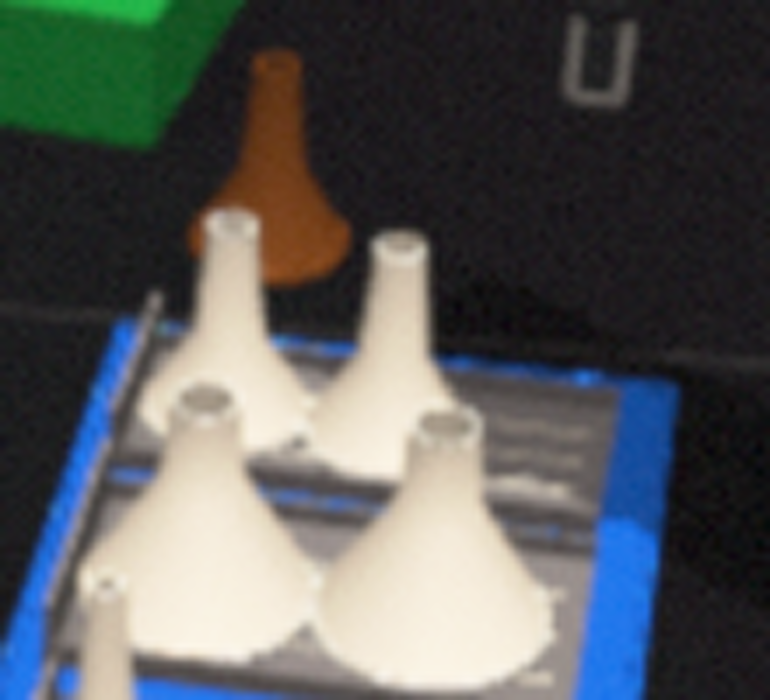

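The medium stands and touches its stock. Now the small one.

Emit:
{"name": "drive_tool", "arguments": {"fingers": [0.035, 0.035, 0.035, 0.035, 0.035, 0.035, 0.035, 0.035], "travel": [[-0.002, 0.055, 0], [-0.002, 0.058, 0], [-0.002, 0.058, 0], [-0.002, 0.058, 0], [-0.003, 0.058, 0], [-0.003, 0.058, 0], [-0.003, 0.058, 0], [-0.003, 0.058, 0]], "roll": [0, 0, 0, 0, 0, 0, 0, 0]}}

```text
time_s: 31.9
tcp_pos: [552.0, 150.4, 157.2]
ee_rot: [0.0, 0.044, 0.999, 0.0]
force: [1.1, -0.8, 0.4]
gripper_width: 0.409
```

```bash
python3 - <<'E'
from h import *
plan((559.5,226,100),85.3)
E
```

```text
t 31.9 p [552.  150.4 157.2] jawyaw 84.99 tilt [-0.  0. -1.] F [ 1.1 -0.8  0.4] w 34.9 j [ 0.2   0.39  1.51 -0.    1.24 -1.28]
shift tool mm [-0.9 76.  57.2] len 95.1 roll deg -0.31
```

Emit:
{"name": "drive_tool", "arguments": {"fingers": [0.035, 0.035, 0.035, 0.035, 0.035], "travel": [[0, 0.045, 0], [-0.001, 0.031, 0], [0, 0, 0.025], [0, 0, 0.032], [0, 0, 0]], "roll": [0, 0, 0, 0, 0]}}

```text
time_s: 32.52
tcp_pos: [558.4, 223.7, 98.0]
ee_rot: [-0.002, 0.044, 0.999, -0.001]
force: [-0.2, -0.3, 0.0]
gripper_width: 0.409
```

```bash
python3 - <<'E'
from h import *
import pickle
plan((559.5,226.4,38),85.3)
pickle.dump(cam('wrist'),open('c28.pkl','wb'))
snap('wrist','w28',(130,100,400,300),2.9)
E
```

```text
t 32.52 p [558.4 223.7  98. ] jawyaw 85.0 tilt [ 0.004 -0.002 -1.   ] F [-0.2 -0.3  0. ] w 34.9 j [ 0.32  0.52  1.47 -0.    1.16 -1.16]
shift tool mm [-1.1  2.9 60. ] len 60.0 roll deg -0.3
```

View pics/w28.png

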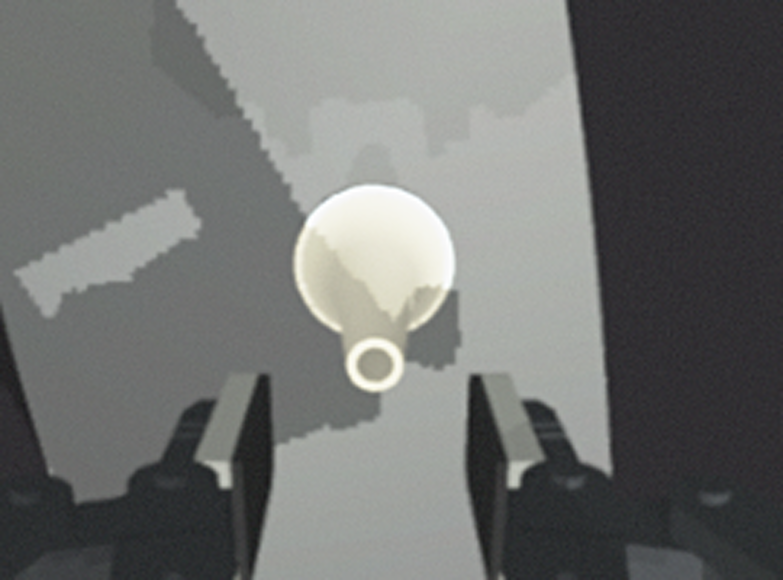

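```bash
python3 - <<'E'
from h import *
import pickle
np.set_printoptions(suppress=True,precision=1)
c=pickle.load(open('c28.pkl','rb')); p=atz(c,(376/2.9+130,364/2.9+100),96); print(p)
plan((p[0],p[1],32))
E
```

```text
[559.1 225.7  96. ]
t 32.58 p [559.3 223.9  99.9] jawyaw 84.99 tilt [ 0. -0. -1.] F [ 0.7 -0.2  0.1] w 34.8 j [ 0.3  0.5  1.5  0.   1.2 -1.2]
shift tool mm [ 0.3  1.8 67.9] len 67.9 roll deg 0
```

Emit:
{"name": "drive_tool", "arguments": {"fingers": [0.035, 0.035, 0.035, 0.035, 0.035], "travel": [[0, 0.002, 0], [0, 0, 0.025], [0, 0, 0.03], [0, 0, 0.013], [0, 0, 0]], "roll": [0, 0, 0, 0, 0]}}

```text
time_s: 33.2
tcp_pos: [559.9, 226.1, 32.3]
ee_rot: [-0.0, 0.044, 0.999, -0.0]
force: [0.6, 0.6, -0.1]
gripper_width: 0.408
```

Emit:
{"name": "drive_tool", "arguments": {"fingers": [0.025, 0.005, 0.005, 0.005], "travel": [[0, 0, 0], [0, 0, 0], [0, 0, 0], [0, 0, 0]], "roll": [0, 0, 0, 0], "force": 25}}

```text
time_s: 33.7
tcp_pos: [560.4, 226.0, 33.2]
ee_rot: [0.001, 0.044, 0.999, 0.0]
force: [-0.3, -1.3, 6.1]
gripper_width: 0.187
```

```bash
python3 - <<'E'
from h import *
plan((559.5,226.4,38),85.3)
snap('wrist','w29',(130,100,400,300),2.9)
E
```

```text
t 33.7 p [560.4 226.   33.2] jawyaw 84.99 tilt [-0.002  0.001 -1.   ] F [-0.3 -1.3  6.1] w 16.0 j [ 0.32  0.6   1.51 -0.    1.03 -1.16]
shift tool mm [ 1.   0.3 -4.8] len 4.9 roll deg -0.31
```

View pics/w29.png

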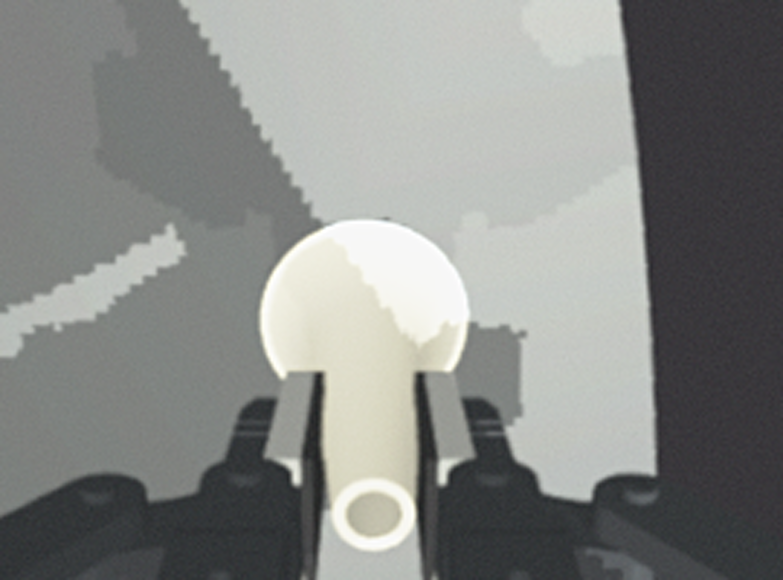

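Emit:
{"name": "drive_tool", "arguments": {"fingers": [0.005, 0.005, 0.005, 0.005, 0.005, 0.005, 0.005, 0.005], "travel": [[0, 0, -0.008], [0, 0, -0.02], [-0.001, -0.01, -0.035], [-0.008, -0.045, -0.03], [-0.01, -0.055, 0], [-0.01, -0.055, 0], [-0.01, -0.055, 0], [-0.01, -0.055, 0]], "roll": [0, 0, 0, 0, 0, 0, 0, 0]}}

```text
time_s: 34.75
tcp_pos: [584.7, -54.0, 126.7]
ee_rot: [0.001, 0.044, 0.999, -0.0]
force: [1.7, 0.6, -1.2]
gripper_width: 0.187
```

```bash
python3 - <<'E'
from h import *
plan((588,-84,60),85.3)
E
```

```text
t 34.75 p [584.7 -54.  126.7] jawyaw 85.0 tilt [-0.002 -0.    -1.   ] F [ 1.7  0.6 -1.2] w 15.9 j [-0.15  0.45  1.5   0.    1.19 -1.64]
shift tool mm [ -5.8 -29.6  66.7] len 73.2 roll deg -0.3
```

Emit:
{"name": "drive_tool", "arguments": {"fingers": [0.005, 0.005, 0.005, 0.005, 0.005, 0.005], "travel": [[-0.002, -0.02, 0], [0, -0.01, 0], [0, 0, 0.02], [0, 0, 0.03], [0, 0, 0.018], [0, 0, 0]], "roll": [0, 0, 0, 0, 0, 0]}}

```text
time_s: 35.5
tcp_pos: [583.5, -81.5, 56.2]
ee_rot: [-0.001, 0.043, 0.999, 0.0]
force: [-0.2, 0.4, 0.3]
gripper_width: 0.182
```

```bash
python3 - <<'E'
from h import *
import pickle
plan((586,-84,37),85.3)
pickle.dump(cam('wrist'),open('c30.pkl','wb'))
snap('wrist','w30',(80,60,430,300),2.2)
snap('side','s30',(240,130,360,240),6)
E
```

```text
t 35.5 p [583.5 -81.5  56.2] jawyaw 85.05 tilt [ 0.002  0.    -1.   ] F [-0.2  0.4  0.3] w 15.5 j [-0.2   0.54  1.54  0.    1.06 -1.69]
shift tool mm [-2.8 -2.3 19.2] len 19.6 roll deg -0.25
```

View pics/w30.png

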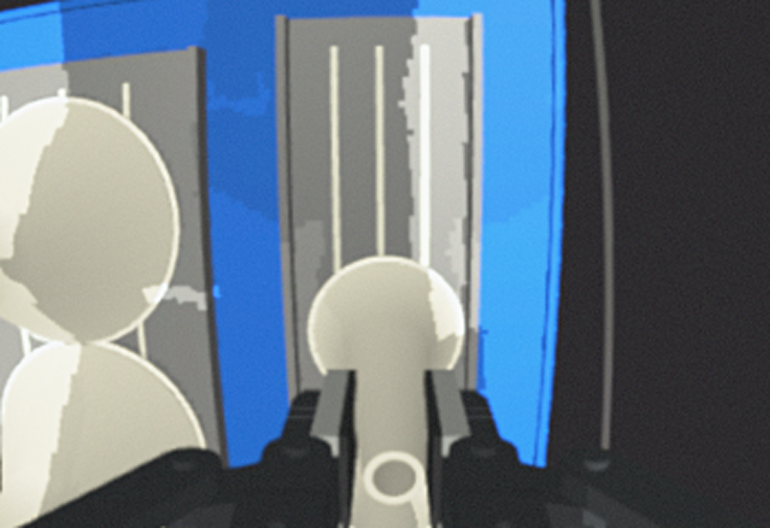

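View pics/s30.png

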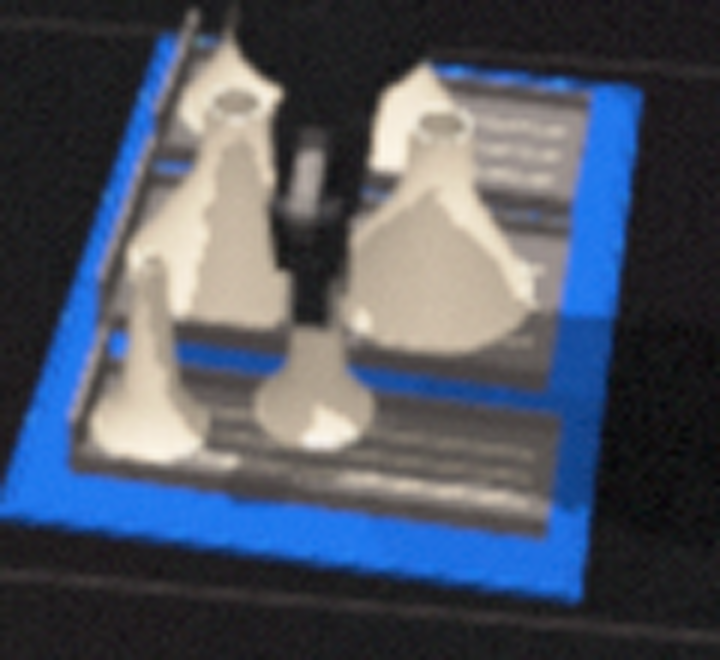

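Well centred over the small channel's stripe. I'll lower it.

Emit:
{"name": "drive_tool", "arguments": {"fingers": [0.005, 0.005, 0.005, 0.005], "travel": [[0, -0.001, 0.01], [0, 0, 0.007], [0, 0, 0.001], [0, 0, 0]], "roll": [0, 0, 0, 0]}}

```text
time_s: 36.1
tcp_pos: [583.9, -83.3, 39.0]
ee_rot: [0.0, 0.044, 0.999, -0.0]
force: [0.5, 0.2, -0.2]
gripper_width: 0.182
```

Emit:
{"name": "drive_tool", "arguments": {"fingers": [0.005, 0.005], "travel": [[0, 0, 0.0008], [0, 0, 0]], "roll": [0, 0]}}

```text
time_s: 36.35
tcp_pos: [583.9, -83.3, 38.3]
ee_rot: [0.0, 0.044, 0.999, -0.0]
force: [0.6, 1.2, 0.2]
gripper_width: 0.181
```

Emit:
{"name": "drive_tool", "arguments": {"fingers": [0.005, 0.005], "travel": [[0, 0, 0.0008], [0, 0, 0]], "roll": [0, 0]}}

```text
time_s: 36.6
tcp_pos: [583.8, -83.3, 37.3]
ee_rot: [-0.0, 0.044, 0.999, 0.0]
force: [-0.1, -0.6, -0.2]
gripper_width: 0.188
```

Emit:
{"name": "drive_tool", "arguments": {"fingers": [0.005, 0.005], "travel": [[0, 0, 0.0008], [0, 0, 0]], "roll": [0, 0]}}

```text
time_s: 36.85
tcp_pos: [583.8, -83.3, 36.5]
ee_rot: [-0.0, 0.044, 0.999, -0.0]
force: [0.1, 0.3, -0.3]
gripper_width: 0.185
```

Emit:
{"name": "drive_tool", "arguments": {"fingers": [0.005, 0.005], "travel": [[0, 0, 0.0006], [0, 0, 0]], "roll": [0, 0]}}

```text
time_s: 37.1
tcp_pos: [584.0, -83.4, 36.3]
ee_rot: [0.0, 0.044, 0.999, -0.0]
force: [0.1, -0.2, 3.7]
gripper_width: 0.183
```

Emit:
{"name": "drive_tool", "arguments": {"fingers": [0.005, 0.005, 0.005, 0.005, 0.005, 0.005, 0.005], "travel": [[0, 0, -0.001], [-0.004, 0, 0], [-0.005, 0, 0], [-0.005, 0, 0], [-0.003, 0, 0], [-0.001, 0, 0], [0, 0, 0]], "roll": [0, 0, 0, 0, 0, 0, 0]}}

```text
time_s: 37.98
tcp_pos: [601.7, -84.8, 36.9]
ee_rot: [-0.0, 0.044, 0.999, 0.0]
force: [0.5, 0.3, 0.5]
gripper_width: 0.186
```

```bash
python3 - <<'E'
from h import *
plan((604,-84.5,37),85.3)
snap('side','s31',(240,160,320,240),8)
E
```

```text
t 37.98 p [601.7 -84.8  36.9] jawyaw 84.99 tilt [ 0.  0. -1.] F [0.5 0.3 0.5] w 15.9 j [-0.2   0.6   1.5   0.    1.04 -1.68]
shift tool mm [-2.2  0.5 -0.1] len 2.3 roll deg -0.31
```

View pics/s31.png

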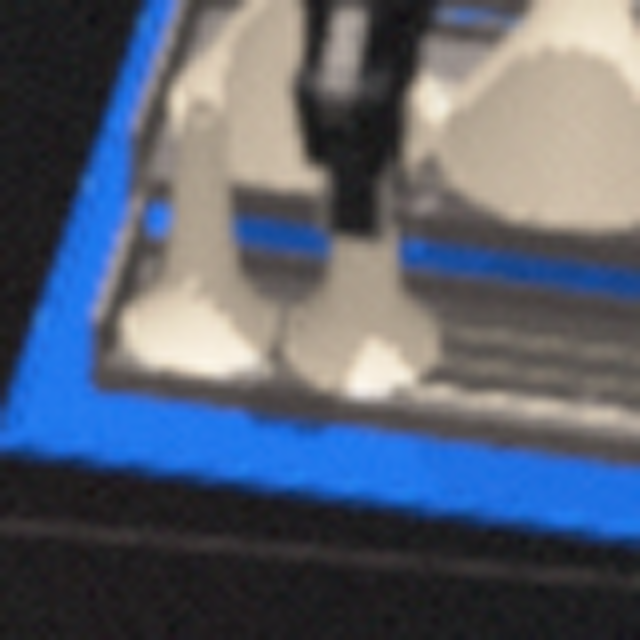

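A gap of about 3 mm is left at (280,325). I'll continue.

Emit:
{"name": "drive_tool", "arguments": {"fingers": [0.005, 0.005, 0.005, 0.005], "travel": [[-0.001, 0, 0], [-0.001, 0, 0], [-0.001, 0, 0], [-0.001, 0, 0]], "roll": [0, 0, 0, 0]}}

```text
time_s: 38.52
tcp_pos: [605.8, -85.2, 37.0]
ee_rot: [0.0, 0.044, 0.999, -0.0]
force: [-0.4, -0.3, 1.3]
gripper_width: 0.188
```

```bash
python3 - <<'E'
from h import *
plan((604,-84.5,37),85.3)
snap('side','s32',(240,160,320,240),8)
E
```

```text
t 38.52 p [605.8 -85.2  37. ] jawyaw 85.0 tilt [-0. -0. -1.] F [-0.4 -0.3  1.3] w 16.1 j [-0.2   0.61  1.48 -0.    1.05 -1.68]
shift tool mm [ 1.9  0.5 -0. ] len 2.0 roll deg -0.3
```

View pics/s32.png

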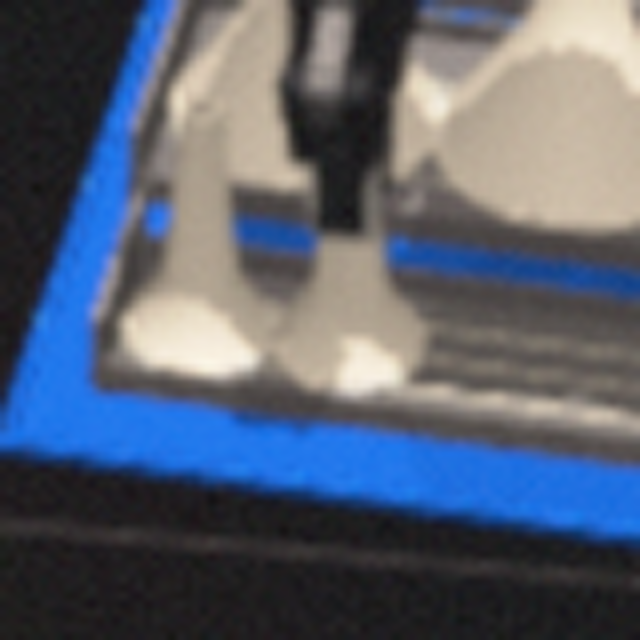

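They touch. I'll lower, release and retreat.

Emit:
{"name": "drive_tool", "arguments": {"fingers": [0.005, 0.025, 0.032, 0.032, 0.032, 0.032, 0.032, 0.032], "travel": [[0, 0, 0.0006], [0, 0, 0], [0, 0, 0], [0, 0, 0], [0, 0, -0.03], [0, 0, -0.05], [0, 0, -0.05], [0.06, 0, 0]], "roll": [0, 0, 0, 0, 0, 0, 0, 0]}}

```text
time_s: 39.58
tcp_pos: [549.4, -80.7, 171.0]
ee_rot: [0.005, 0.044, 0.999, -0.001]
force: [-0.2, -0.3, -1.2]
gripper_width: 0.376
```

Emit:
{"name": "drive_tool", "arguments": {"fingers": [0.032, 0.032, 0.032, 0.032, 0.032], "travel": [[0.05, 0.05, 0], [0.02, 0.055, 0], [0, 0.055, 0], [0, 0.05, 0], [0, 0, 0]], "roll": [0, 0, 0, 0, 0]}}

```text
time_s: 40.2
tcp_pos: [499.6, 131.7, 166.4]
ee_rot: [0.0, 0.042, 0.999, 0.0]
force: [0.7, -1.1, 0.6]
gripper_width: 0.376
```

```bash
python3 - <<'E'
from h import *
plan((604,-84.5,37),85.3)
snap('side','s33',(235,105,365,235),6)
snap('top','t33',(230,170,360,270),6)
E
```

```text
t 40.2 p [499.6 131.7 166.4] jawyaw 85.21 tilt [-0.  0. -1.] F [ 0.7 -1.1  0.6] w 32.1 j [ 0.19  0.26  1.66  0.    1.22 -1.3 ]
shift tool mm [-122.  -206.8  129.4] len 272.7 roll deg -0.09
```

View pics/s33.png

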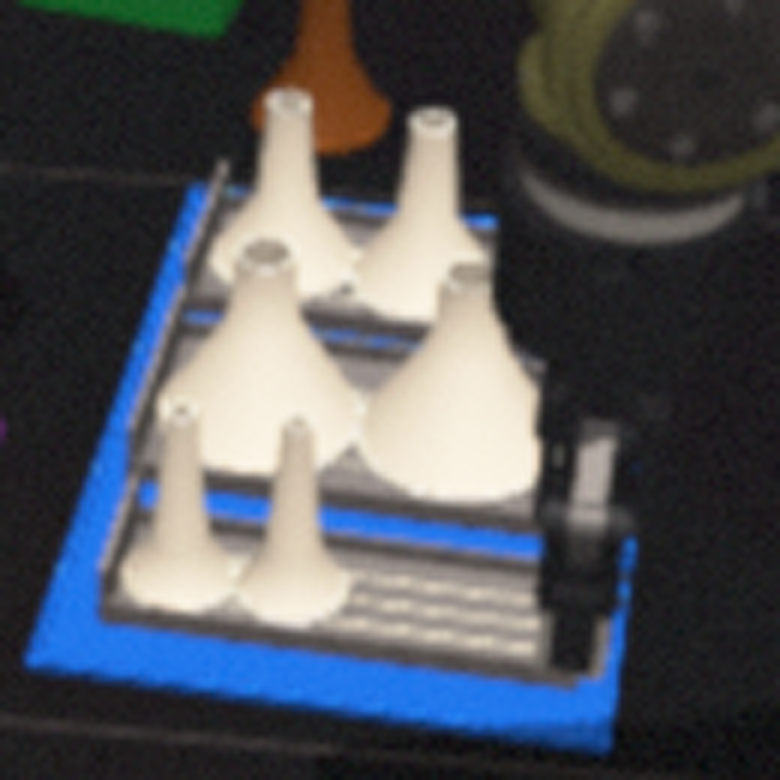

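View pics/t33.png

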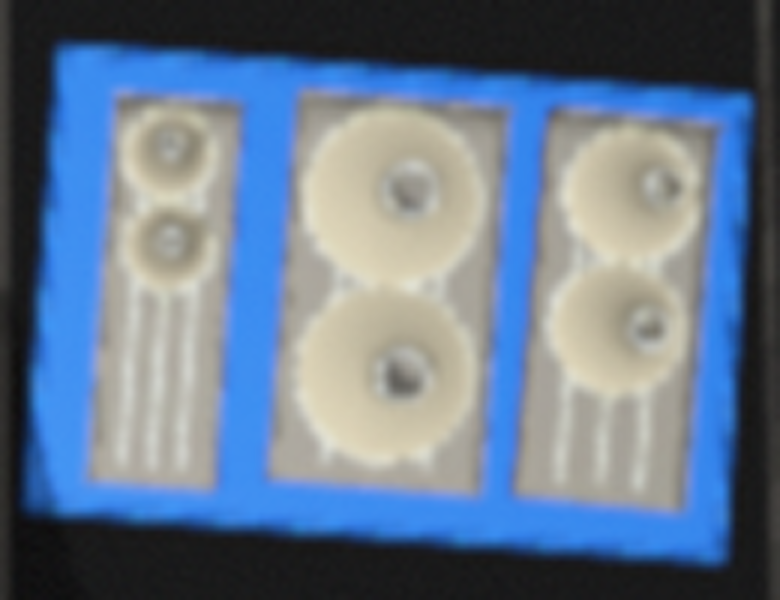

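All six funnels stand upright in pairs. I'll check the spacings numerically.

```bash
python3 - <<'E'
from h import *
np.set_printoptions(suppress=True,precision=1)
t=cam('top'); s=cam('side'); w=lambda p:(p[0]/6+230,p[1]/6+170)
v=lambda p:(p[0]/6+235,p[1]/6+105)
for n,a,b,sa,sb,lim in [('S',(171,147),(171,241),(182,411),(298,427),51),('L',(410,190),(404,377),(268,254),(469,272),95),('M',(662,185),(650,329),(289,102),(433,122),73)]:
    A,B=atz(t,w(a),99),atz(t,w(b),99); d=np.linalg.norm(A-B)
    A2,B2=atz(s,v(sa),99),atz(s,v(sb),99)
    print(n,A,B,'dist',round(d,1),'side',np.round(np.linalg.norm(A2-B2),1),'lim',lim,'tri new',tri([ray(t,w(b)),ray(s,v(sb))])[0])
for n,p in [('S',(167,244)),('L',(386,377)),('M',(616,329))]: print(n,'rim',atz(t,w(p),7))
E
```

```text
S [647.8 -87.5  99. ] [602.6 -87.2  99. ] dist 45.3 side 47.6 lim 51 tri new [602.9 -87.2  94.1]
L [ 626.3 -202.4   99. ] [ 536.7 -198.2   99. ] dist 89.7 side 87.1 lim 95 tri new [ 537.8 -198.3   98.3]
M [ 627.8 -323.8   99. ] [ 558.7 -316.6   99. ] dist 69.5 side 68.0 lim 73 tri new [ 559.5 -316.9   97.5]
S rim [603.3 -86.3   7. ]
L rim [ 533.9 -198.7    7. ]
M rim [ 557.7 -317.9    7. ]
```

```bash
python3 -c "
from h import *
print(bot.finish_job()); print(bot.sense()['time_s'])"
```

```text
the job is handed in; nothing more can be done
None
the job is handed in; nothing more can be done
```

The three nested funnels are freed, each standing mouth down in its own channel with its rim against the funnel already at the back, and I handed the job in just after 40 s. No verdict was reported.

**Last checks:** Pictures from the top and side cameras show all six funnels upright, and the gripper is clear. The centre-to-centre distances below match rim contact to about 3 mm:

| Funnel | Top camera (mm) | Side camera (mm) | Touching would be (mm) | Limit (mm) |
|---|---|---|---|---|
| Large | 90 | 87 | 90 | 95 |
| Medium | 69.5 | 68 | 68 | 73 |
| Small | 45 | 48 | 46 | 51 |

Each placed funnel is within about 3 mm of its channel's centre line. The dropper, flask and tape were never approached below about 160 mm. I took no final picture of them.

**What disagreed or went wrong:**
- **Finger position:** in the pictures the finger ends stood about 30 mm above the reported TCP, so I set grasp heights from the pictures and forces.
- **Push force:** both inner funnels dropped while I was pushing the small one. The push never showed in the force readings, and I confirmed it only by the three rings ending level.
- **Large funnel:** setting it down read 48 N at the wrist, from pressing on the channel floor through the funnel. My first slide then dragged it slightly tilted. I released it, let it settle flat and redid the slide without load. The other two slid back without trouble.

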